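Set up the fret-marking station

ROBOT

A 6-joint arm with a two-finger parallel gripper is mounted at the origin on the work surface. World frame = base frame: x ahead of the robot, y to its left, z up, the work surface at z = 0. Lengths are in m, angles in rad, forces in N, time in s.
With the tool pointing down it reaches from about 0.275 to 0.975 m from the base axis. Payload 8.4 kg.
Tool frame: the origin (TCP) lies on the centre line of the jaws, within the pads' length; the fingertips stand 8 mm ahead of it and the grasp point (between the pads) lies 11 mm behind it (arm.nose_length is the distance from the TCP to the fingertips, in m); z points along the fingers, x is the direction in which the jaws open and shut, and the axes are right-handed (so a half turn about z gives the same grasp; the last joint's range is limited). The gripper opens to 92 mm and grips with 3 to 60 N. Pads are 20 mm wide; open, the fingers measure 128 mm over their backs; the gripper's body (75 mm by 189 mm) begins 69 mm behind the grasp point.
Start: joints at [-1.11, 0.353, 1.633, -0, 1.155, -0.002], TCP at [0.279, -0.559, 0.223] pointing down, gripper open.
Joint ranges: [-2.63, 2.63], [-0.92, 2.1], [0.06, 2.66], [-1.3, 4.44], [0, 2.69], [-3.02, 3.02]. Speed limits (rad/s): [2.22, 2.22, 2.79, 3.14, 3.14, 3.14].

INTERFACE

Orientations are given as [roll, pitch, yaw] about the fixed x, y, z axes, in that order (R = Rz(yaw) Ry(pitch) Rx(roll)).
In Python, from workcell import arm gives the robot as it stands. The module is installed in compiled form; this text tells all that it offers.
- The arm moves only by the shell command python3 -m inch 'ROWS' [FORCE]. ROWS is JSON, a list that holds one entry, the list of rows, each a list of 5 numbers: the opening, from 0 (shut) to 1 (fully open), then the shift along the tool's x, y, z scaled (see below), then the turn about the tool's z scaled (see below). A call has 1 to 20 rows; each row shifts and turns the pose as measured when the row begins, along the tool's axes as they then stand; what a row does not reach is not made up. The controller multiplies each number of a shift by 50 mm and each number of a turn by 10 degrees. A row lasts 1/8 s, in which the tool goes at most 62.5 mm and 10.7 degrees, less where a joint would pass 70% of its speed; a pose out of reach is approached as far as the arm can. A call with a number of a shift or a turn outside -1 to 1 is refused whole. A call with a gripper value outside its range is refused whole. The fingers move at their own pace and stop on an object; FORCE is the grip in N (left out, the last holds). Time passes only in rows, so rows that do not move let the fingers close. It gives the time, the measured TCP pose, the force and the opening at its end, in the units of the state.
- arm.get_state(): the state, without advancing time (a new reading comes with each control period).
- arm.snapshot(name): name is "scene" or "top" or "wrist"; returns a dict with "color" (480x640x3 uint8, red, green, blue), "fx", "fy", "cx", "cy" (pixels), "view" (4x4, takes a point from world to camera coordinates). Camera axes: x right, y down, z forward; pixel columns grow to the right and rows downward; lengths in m; the calibration is good to about 2 mm. A picture is of the moment at which its call begins. There is no depth.
- arm.finish_job(): hands the job in, once; it reports no verdict.
The state is a dict: "t": time; "joint_positions": joint angles; "joint_velocities": joint speeds; "joint_torque": joint torques, N m; "position": TCP position; "ee_rot": TCP orientation; "force": force on the tool from outside, world axes, zero at the start; "moment": the same for the moment, N m; "grip_width": finger opening in m.
Only numpy, scipy, OpenCV 4.12 (cv2) and the standard library are available. Lean on these libraries where they do the work, as an engineer would, in place of code of your own. Each camera call takes 0.05 s, during which the arm holds its last target.

TASK

Set up the fret-marking station for fret 7: roll the knurled thumbwheel by its edge until the 7 stands centred in the window, and push the dark fingerboard blank, without lifting it off the bed, until it lies flush along the fence and fully home against the red end stop. Only when both are done, press the green start button all the way down, then let go; leave the other things on the bench where they are.

Things in the scene. Friction and masses are not known exactly. Their poses are not given: they have to be found in the camera images.
- guide: fixed aluminium bed, origin on the table; in its frame x -75..55, y -150..150 mm, flat top at z 15. Dark steel fence along the far (+x) side: inner face x 40, top z 32. Red end stop at the right (-y) end: inner face y -140, top z 32. Grey marking head behind the fence at y -150..-110, 75 high, its thin arm and brass scriber reach over the bed there, lowest point z 45. Front and left sides open
- home_center (a point): where the centre of the blank (half-way up) lies when it is home: 20 mm in front of the fence face, 90 mm left (+y) of the stop face, 5 mm above the bed. Its axes are those of the guide
- blank_center (a point): centre (half-way up) of the loose dark rosewood fingerboard blank, 40 (x) x 180 (y, its length) x 10 (z) mm, about 75 g, lying on the bed, away from the fence and the stop and a little askew. Home means its far long side touches the fence and its right (-y) end touches the stop
- box: fixed grey control box with dark cover, origin on the table; in its frame x -45..75, y -95..95 mm, cover top z 42.5. The cover has a small window, 19 x 17 mm, centred 30 mm behind (+x of) the wheel axis, a red index mark on either side of it. The ribbed brass rim of the thumbwheel sticks out of the front (-x) face
- wheel_axis (a point): on the vertical axis of the thumbwheel, at mid height of its rim (z 32.5 mm above the table; rim z 27 to 38). Wheel radius 48 mm over its ribs; the rim sticks out 26 mm from the box's front (-x) face, over about 60 degrees either side of straight ahead; a thin cover nose hides its inner 39 mm. Free space in front of and under the rim down to the table. Axes as the box
- wheel (a joint): thumbwheel angle, rad, anticlockwise from above; digit k is centred in the window at k x 0.6283 (7 at 4.398). Digits 0-9, black on white, upright seen from the robot; end stops -0.15 and 5.80. Pushing the front edge to the right (-y of the box) turns it anticlockwise and raises the number. It stays where left; 0.6 N along the edge rolls it: press a finger lightly on it (2-10 N) and move along it
- start_top (a point): centre of the top of the round green start button, 28 mm wide, on the cover of the control box; it is pressed straight down, 6 mm of travel against a spring that takes 5 N at the bottom
- start (a joint): travel of the start button, m: 0 up, 0.006 fully down; springs back
- spare_c (a point): centre of a loose pale maple strip, 36 x 150 x 9 mm, a bystander
- sandblock_c (a point): centre of a loose cork sanding block, 45 x 80 x 28 mm, a bystander
- glue_c (a point): centre of a white glue bottle, 52 mm wide, 130 mm tall, a bystander
- cup_c (a point): centre of a blue bowl, 76 mm wide, 60 mm tall, a bystander
- driver_c (a point): a loose screwdriver lying on the bench, a bystander
- square_c (a point): a small try square lying flat (wooden stock 18 x 80 mm, steel blade), a bystander
Not all that is in view belongs to the job. What is meant by the part that bears blank_center is not pink or turquoise, and is the larger of those in its own colour.

How it is judged:
By the outcome, as a careful person would: the job done as asked, in the order asked, and still so for the second after the job is handed in, with the robot touching nothing.
It also fails if it takes over 72 s, if anything falls off the work surface, if the arm or the gripper's body presses on something with over 40 N, if the wrist force passes 120 N, or if a joint passes its speed limit or range.

## Working session

There is one attempt and no reset: what is moved stays moved. The work goes in short steps, Python scripts to look and compute and a shell command to move; the robot and the scene stay as the last step left them, time stands still between calls to the robot, and variables do not carry over. Pictures are saved under pics/ and viewed, and the job is handed in when it is done.

```bash
mkdir -p pics; ls; cat > h.py <<'E'
from workcell import arm
import cv2,numpy as np
def snap(n,f):
    s=arm.snapshot(n); cv2.imwrite('pics/'+f,s['color'][:,:,::-1]); return s
def cam(s):
    V=np.array(s['view']);K=np.array([[s['fx'],0,s['cx']],[0,s['fy'],s['cy']],[0,0,1]]);return V,K
def px2w(s,u,v,z):
    V,K=cam(s);R=V[:3,:3];t=V[:3,3];c=-R.T@t
    d=R.T@np.linalg.inv(K)@np.array([u,v,1.]);return c+d*(z-c[2])/d[2]
def w2px(s,p):
    V,K=cam(s);q=K@(V[:3,:3]@np.array(p)+V[:3,3]);return q[:2]/q[2]
E
python3 - <<'E'
from h import *
import pickle
for n in ['scene','top','wrist']:
    s=snap(n,n+'1.png');pickle.dump(s,open(n+'.pkl','wb'));V,K=cam(s);print(n,K[0,0],-V[:3,:3].T@V[:3,3])
st=arm.get_state();print(st)
E
```

```text
pics
scene 460.7739657654715 [ 1.13097769 -0.46996333  1.06147824]
top 596.9939151086115 [0.36717711 0.05962801 1.42059384]
wrist 331.68558403055744 [ 0.34623609 -0.52607868  0.38245639]
{'t': 0.15, 'joint_positions': array([-1.11039692e+00,  3.53457232e-01,  1.63390970e+00, -2.31909159e-05,
        1.15519508e+00, -2.41824204e-03]), 'joint_velocities': array([-0.00105314, -0.00062691, -0.00244044,  0.00062999,  0.00034633,
        0.0017015 ]), 'joint_torque': array([ 8.33796257e-04, -5.94208252e+01, -3.34468603e+01,  6.96764421e-02,
        2.03909667e-02, -6.75053775e-05]), 'position': array([ 0.27887782, -0.55895526,  0.22207896]), 'ee_rot': array([ 3.14157379e+00,  9.69415460e-04, -1.10796931e+00]), 'force': array([-0.68175016,  0.72285958,  0.90384275]), 'moment': array([-0.01932433, -0.00741399,  0.01347181]), 'grip_width': 0.09184261460841217}
```

View pics/top1.png

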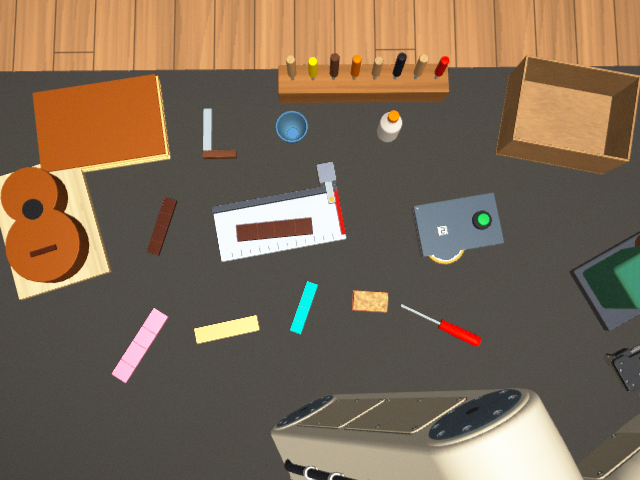

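View pics/scene1.png

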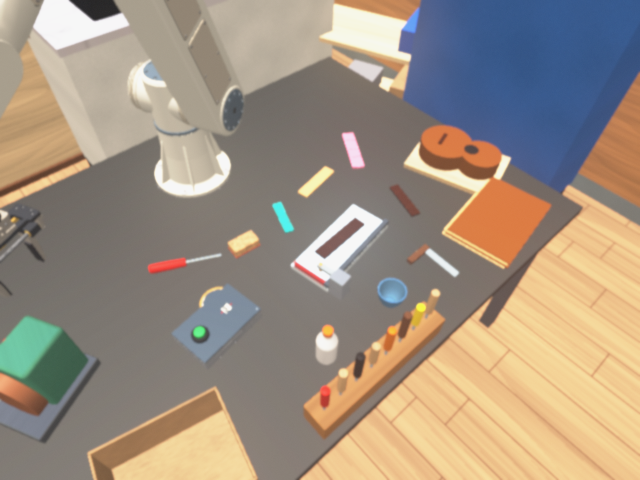

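The top view shows the guide around (280,225), with the dark blank on the bed at (275,229) and a smaller dark decoy at (162,226). The box is at (460,225), its window at (442,230), the button at (483,219) and the wheel rim at (446,256). I'll zoom in for accuracy.

```bash
python3 - <<'E'
import cv2
im=cv2.imread('pics/top1.png')
a=cv2.resize(im[155:270,205:355],None,fx=5.2,fy=5.2,interpolation=cv2.INTER_CUBIC);cv2.imwrite('pics/zg.png',a)
a=cv2.resize(im[185:270,405:515],None,fx=7,fy=7,interpolation=cv2.INTER_CUBIC);cv2.imwrite('pics/zb.png',a)
E
```

```text
(no output)
```

View pics/zg.png

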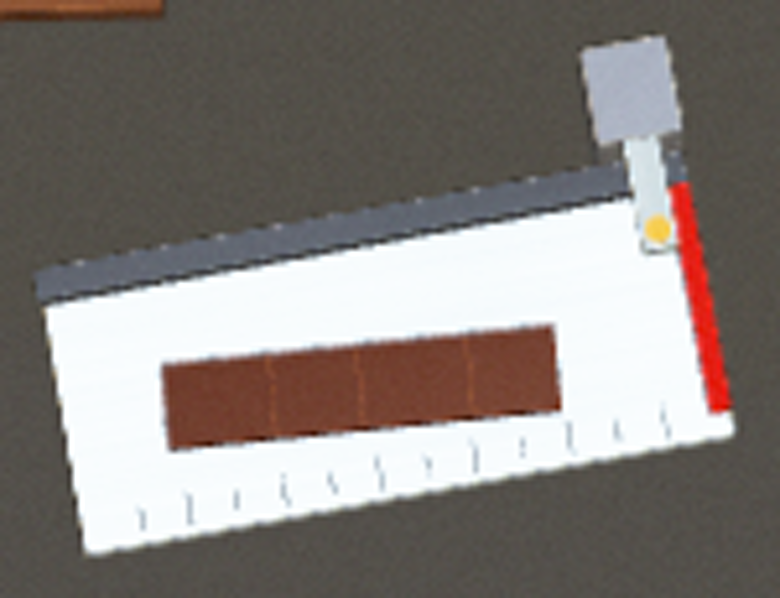

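View pics/zb.png

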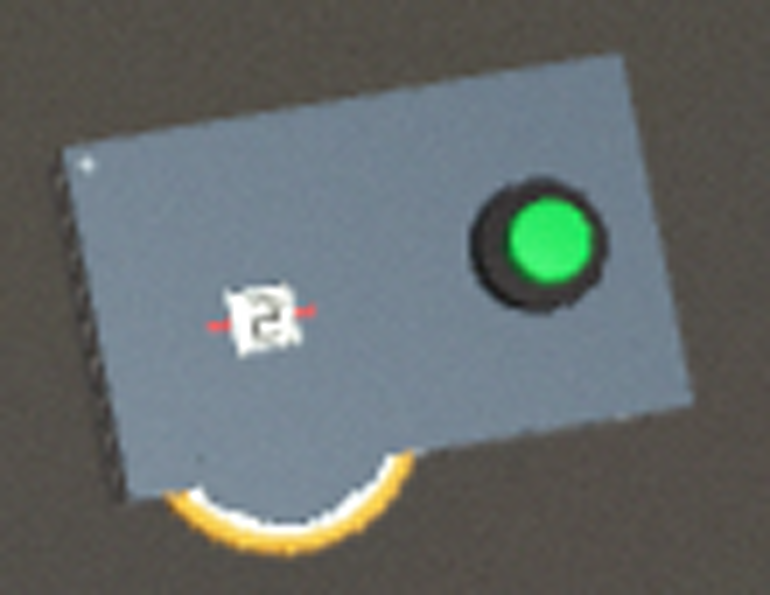

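```bash
python3 - <<'E'
from h import *
import pickle
from scipy.optimize import least_squares
s=pickle.load(open('top.pkl','rb'))
zg=lambda x,y:(205+(x+.5)/5.2-.5,155+(y+.5)/5.2-.5)
zb=lambda x,y:(405+(x+.5)/7-.5,185+(y+.5)/7-.5)
def fit(pts):
    def P(p,q):
        c,n=np.cos(p[2]),np.sin(p[2]);return [p[0]+c*q[0]-n*q[1],p[1]+n*q[0]+c*q[1],q[2]]
    def r(p): return np.concatenate([w2px(s,P(p,q))-np.array(uv) for uv,q in pts])
    o=least_squares(r,[.5,.1,0]);print(np.round(o.x,4),np.round(o.fun,2));return o.x
box=fit([(zb(65,148),(.075,.095,.0425)),(zb(622,55),(.075,-.095,.0425)),(zb(692,405),(-.045,-.095,.0425)),(zb(128,502),(-.045,.095,.0425))])
g=fit([(zg(88,555),(-.075,.15,.015)),(zg(733,437),(-.075,-.15,.015)),(zg(45,303),(.04,.15,.032)),(zg(38,270),(.055,.15,.032)),(zg(686,183),(.055,-.15,.032))])
bl=fit([(zg(162,364),(.02,.09,.025)),(zg(553,324),(.02,-.09,.025)),(zg(560,409),(-.02,-.09,.025)),(zg(170,451),(-.02,.09,.025))])
def loc(f,p):
    d=np.array(p[:2])-f[:2];c,n=np.cos(f[2]),np.sin(f[2]);return c*d[0]+n*d[1],-n*d[0]+c*d[1]
print('blank in guide',loc(g,bl),bl[2]-g[2])
b=px2w(s,*zb(551,240),.055);print('button',b,loc(box,b))
for z in (.0425,.035):
  w=px2w(s,*zb(264,318),z);print('win',w,loc(box,w))
# rim outermost
w=px2w(s,*zb(290,554),.038);print('rim front',w,loc(box,w))
E
```

```text
[ 0.5381 -0.2727  0.1582] [-0.35 -0.06 -0.01 -0.07  0.21  0.24  0.14 -0.11]
[0.5689 0.1497 0.1531] [-0.72  0.26  0.59  2.68 -0.59  0.06 -0.14  0.19  0.86 -3.24]
[0.5472 0.1599 0.0968] [-0.44  0.01  0.24 -0.21  0.65  0.16 -0.45  0.04]
blank in guide (np.float64(-0.019947656178896614), np.float64(0.01345711260707532)) -0.05634252727374457
button [ 0.56296993 -0.32506021  0.055     ] (np.float64(0.016273060687175656), np.float64(-0.055657004620592594))
win [ 0.53939012 -0.23239816  0.0425    ] (np.float64(0.007582284713638986), np.float64(0.039562398854067725))
win [ 0.54032736 -0.23398745  0.035     ] (np.float64(0.008257499806538126), np.float64(0.03784532309996984))
rim front [ 0.46115495 -0.23951434  0.038     ] (np.float64(-0.0707972087829753), np.float64(0.04485744851245034))
```

```bash
cat > m.py <<'E'
from h import *
import pickle
from scipy.optimize import least_squares
zg=lambda x,y:(205+(x+.5)/5.2-.5,155+(y+.5)/5.2-.5)
def fit(s,pts):
    def P(p,q):
        c,n=np.cos(p[2]),np.sin(p[2]);return [p[0]+c*q[0]-n*q[1],p[1]+n*q[0]+c*q[1],q[2]]
    def r(p): return np.concatenate([w2px(s,P(p,q))-np.array(uv) for uv,q in pts])
    o=least_squares(r,[.5,.1,0]);print(np.round(o.x,4),np.round(o.fun,2));return o.x
def loc(f,p):
    d=np.array(p[:2])-f[:2];c,n=np.cos(f[2]),np.sin(f[2]);return c*d[0]+n*d[1],-n*d[0]+c*d[1]
def wor(f,p):
    c,n=np.cos(f[2]),np.sin(f[2]);return f[0]+c*p[0]-n*p[1],f[1]+n*p[0]+c*p[1]
E
python3 - <<'E'
from m import *
s=pickle.load(open('top.pkl','rb'))
g=fit(s,[(zg(88,555),(-.075,.15,.015)),(zg(733,437),(-.075,-.15,.015)),(zg(45,303),(.04,.15,.032)),(zg(38,270),(.055,.15,.032)),(zg(682,152),(.055,-.15,.032)),(zg(672,188),(.04,-.14,.032))])
bl=fit(s,[(zg(162,364),(.02,.09,.025)),(zg(553,324),(.02,-.09,.025)),(zg(560,409),(-.02,-.09,.025)),(zg(170,451),(-.02,.09,.025))])
print('blank in guide',loc(g,bl),bl[2]-g[2])
box=np.array([.5381,-.2727,.1582])
print('axis',wor(box,(-.023,.0395)))
for a in (50,0,-50):
    a=np.radians(a); print(wor(box,(-.023-.048*np.cos(a),.0395+.048*np.sin(a))))
E
```

```text
[0.5724 0.15   0.1733] [-0.   -0.06  0.85 -0.14 -0.84 -0.1  -0.52  0.06  0.8   0.12 -0.27  0.09]
[0.5472 0.1599 0.0968] [-0.44  0.01  0.24 -0.21  0.65  0.16 -0.45  0.04]
blank in guide (np.float64(-0.02314947298745512), np.float64(0.014159447596479718)) -0.07646033492969224
axis (np.float64(0.5091643463516982), np.float64(-0.2373166995894177))
(np.float64(0.47290302794364664), np.float64(-0.20586647244699616))
(np.float64(0.4617637484308225), np.float64(-0.24487866472709752))
(np.float64(0.4844886306892048), np.float64(-0.2784884017226036))
```

```bash
cat >> m.py <<'E'
def st():
    s=arm.get_state();print('t %.2f pos %s yaw %.3f F %s w %.4f'%(s['t'],np.round(s['position'],4),s['ee_rot'][2],np.round(s['force'],1),s['grip_width']));return s
def to(x,y,z,yaw=None):
    s=st();w=s['ee_rot'][2];d=np.array([x,y,z])-s['position'];c,n=np.cos(w),np.sin(w)
    print('units tx %.3f ty %.3f tz %.3f'%tuple(np.array([c*d[0]+n*d[1],n*d[0]-c*d[1],-d[2]])/.05), 'turn %.3f'%(-np.degrees(yaw-w)/10) if yaw is not None else '')
BOX=np.array([.5381,-.2727,.1582]);AX=(-.023,.0395)
def rim(a,r): # a deg, + = left
    a=np.radians(a);return (*wor(BOX,(AX[0]-r*np.cos(a),AX[1]+r*np.sin(a))),BOX[2]-a)
E
python3 -m inch '[[[0,0,0,0,-0.94],[0,0,0,0,-0.94],[0,0,0,0,-0.94],[0,0,0,0,-0.94],[0,0,0,0,0]]]'
python3 - <<'E'
from m import *
x,y,w=rim(35,.076);to(x,y,.2,w)
E
```

```text
t: 0.78
position: [0.2784, -0.558, 0.2205]
ee_rot: [-3.139, 0.003, -0.433]
force: [0.6, 0.5, 0.9]
grip_width: 0.0437
t 0.78 pos [ 0.2784 -0.558   0.2205] yaw -0.433 F [0.6 0.5 0.9] w 0.0437
units tx -0.022 ty -7.788 tz 0.409 turn 0.112
```

```bash

python3 -m inch '[[[0,0,-0.5,0,0.1],[0,0,-0.85,0,0],[0,0,-0.85,0,0],[0,0,-0.85,0.1,0],[0,0,-0.85,0.1,0],[0,0,-0.85,0.1,0],[0,0,-0.85,0.1,0],[0,0,-0.85,0,0],[0,0,-0.6,0,0],[0,0,-0.4,0,0],[0,0,0,0,0]]]'
python3 - <<'E'
from m import *
x,y,w=rim(35,.076);to(x,y,.03,w)
snap('wrist','w2.png')
E
```

```text
t: 2.15
position: [0.4515, -0.2158, 0.2]
ee_rot: [-3.139, 0.003, -0.502]
force: [-0.4, 0.5, 0.9]
grip_width: 0.0007
t 2.15 pos [ 0.4515 -0.2158  0.2   ] yaw -0.502 F [-0.4  0.5  0.9] w 0.0007
units tx -0.300 ty -0.104 tz 3.399 turn -0.280
```

View pics/w2.png

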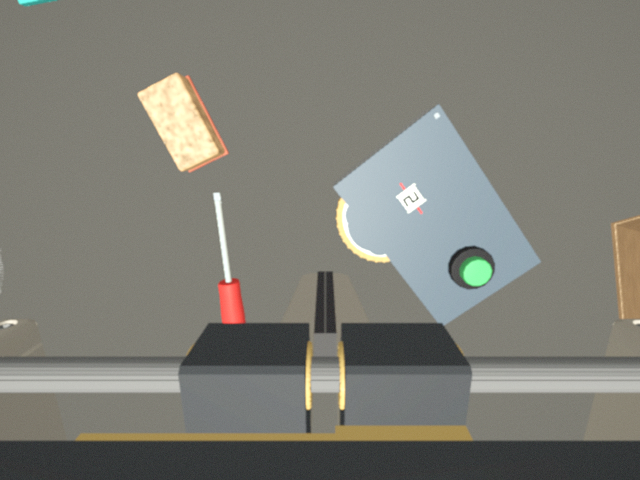

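Digit 2 is in the window at (411,199), the rim at (360,235) and the button at (475,270). I'll refit the box pose from this closer view.

```bash

python3 - <<'E'
from m import *
s=snap('wrist','w3.png');im=s['color'][:,:,::-1]
cv2.imwrite('pics/w3z.png',cv2.resize(im[95:335,320:560],None,fx=2.5,fy=2.5,interpolation=cv2.INTER_CUBIC))
b=fit(s,[((437,105),(.075,.095,.0425)),((540,262),(.075,-.095,.0425)),((334,188),(-.045,.095,.0425)),((441,325),(-.045,-.095,.0425))])
for u,v,z in [(411,199,.0425),(475,271,.055),(379,263,.038),(336,217,.038)]:
    w=px2w(s,u,v,z);print(np.round(w,4),np.round(loc(b,w),4))
hom=None
E
```

```text
[ 0.5359 -0.2718  0.1666] [ 0.71 -1.2   1.25 -0.07 -2.12 -0.42  0.19  2.68]
[ 0.5372 -0.2317  0.0425] [0.0079 0.0393]
[ 0.5603 -0.323   0.055 ] [ 0.0156 -0.0546]
[ 0.4813 -0.277   0.038 ] [-0.0547  0.0039]
[ 0.4654 -0.2134  0.038 ] [-0.0599  0.0692]
```

View pics/w3z.png

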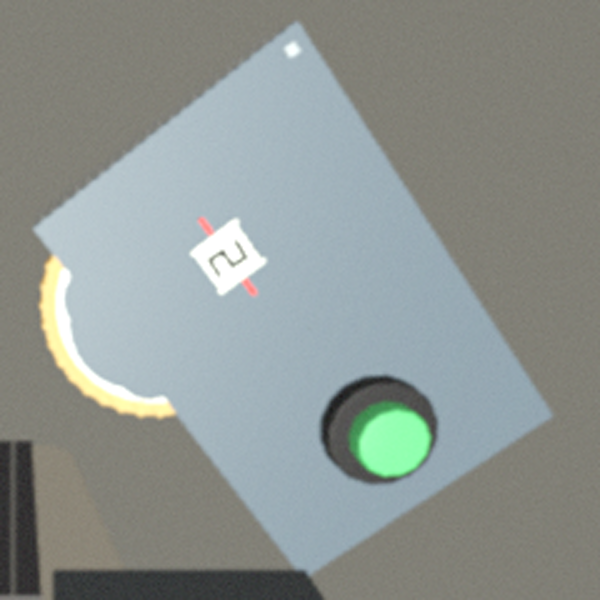

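```bash

python3 -m inch '[[[0,-0.3,-0.1,0,-0.28],[0,0,0,0.7,0],[0,0,0,0.8,0],[0,0,0,0.8,0],[0,0,0,0.6,0],[0,0,0,0.3,0],[0,0,0,0.2,0],[0,0,0,0,0]]]'
python3 - <<'E'
from m import *
x,y,w=rim(35,.070);to(x,y,.029,w)
E
```

```text
t: 3.25
position: [0.4349, -0.2064, 0.0277]
ee_rot: [-3.14, 0.0, -0.45]
force: [-0.2, 0.1, 0.3]
grip_width: 0.0003
t 3.25 pos [ 0.4349 -0.2064  0.0277] yaw -0.450 F [-0.2  0.1  0.3] w 0.0003
units tx 0.206 ty -0.093 tz -0.025 turn 0.013
```

```bash

python3 -m inch '[[[0,0.12,-0.09,-0.02,0],[0,0.1,0,0,0],[0,0.05,0,0,0]]]'
python3 -m inch '[[[0,0.05,0,0,0]]]'
python3 -m inch '[[[0,0.05,0,0,0]]]'
python3 -m inch '[[[0,0.05,0,0,0]]]'
```

```text
t: 3.62
position: [0.4517, -0.2091, 0.0311]
ee_rot: [-3.14, -0.004, -0.45]
force: [0.1, 0.6, -0.1]
grip_width: 0.0003
t: 3.75
position: [0.4524, -0.2094, 0.0308]
ee_rot: [-3.14, 0.0, -0.45]
force: [-10.3, 3.5, 3.9]
grip_width: 0.0004
t: 3.88
position: [0.4523, -0.2093, 0.0305]
ee_rot: [-3.14, 0.005, -0.45]
force: [-8.4, 3.3, 9.4]
grip_width: 0.0006
t: 4.0
position: [0.4522, -0.2093, 0.0302]
ee_rot: [-3.14, 0.01, -0.45]
force: [-6.4, 3.3, 9.0]
grip_width: 0.0003
```

```bash

python3 -m inch '[[[0,0.04,0.22,-0.01,-1],[0,0.04,0.22,-0.01,-1]]]'
python3 - <<'E'
from m import *
s=st();p=s['position'][:2];l=loc(BOX,p);d=(AX[0]-l[0],l[1]-AX[1]);print('r',np.hypot(*d),'ang',np.degrees(np.arctan2(d[1],d[0])),'yaw ang',np.degrees(BOX[2]-s['ee_rot'][2]))
snap('wrist','w4.png')
E
```

```text
t: 4.25
position: [0.4461, -0.2301, 0.0308]
ee_rot: [-3.134, 0.013, -0.091]
force: [-1.1, 1.0, 0.2]
grip_width: 0.0006
t 4.25 pos [ 0.4461 -0.2301  0.0308] yaw -0.091 F [-1.1  1.   0.2] w 0.0006
r 0.06344134768817715 ang 15.621970188941727 yaw ang 14.256050731601839
```

View pics/w4.png

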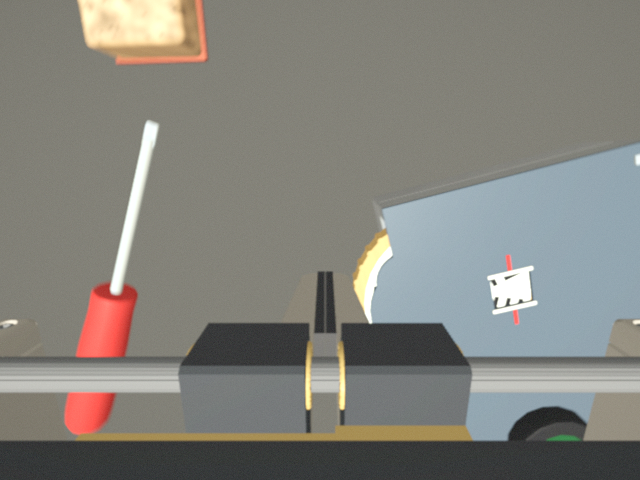

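It rolls: a boundary between two digits now shows in the window at (512,290). I'll continue the stroke.

```bash
cat >> m.py <<'E'
def ang():
    s=st();p=s['position'][:2];l=loc(BOX,p);d=(AX[0]-l[0],l[1]-AX[1]);print('r %.4f'%np.hypot(*d),'ang',np.degrees(np.arctan2(d[1],d[0])),'yaw ang',np.degrees(BOX[2]-s['ee_rot'][2]))
E
python3 -m inch '[[[0,0.05,0.22,0,-1],[0,0.05,0.22,0,-1],[0,0.05,0.22,0,-1]]]'
python3 -m inch '[[[0,0.05,0.22,0,-1],[0,0.05,0.22,0,-1]]]'
python3 - <<'E'
from m import *
ang()
snap('wrist','w5.png')
E
```

```text
t: 4.68
position: [0.4526, -0.2624, 0.0302]
ee_rot: [-3.124, 0.014, 0.447]
force: [-6.2, -2.2, 5.1]
grip_width: 0.0004
t: 4.92
position: [0.466, -0.2802, 0.0301]
ee_rot: [-3.118, 0.01, 0.802]
force: [-5.8, -5.0, 5.2]
grip_width: 0.0002
t 4.92 pos [ 0.466  -0.2802  0.0301] yaw 0.802 F [-5.8 -5.   5.2] w 0.0002
r 0.0608 ang -35.72832604021218 yaw ang -36.89591881456917
```

View pics/w5.png

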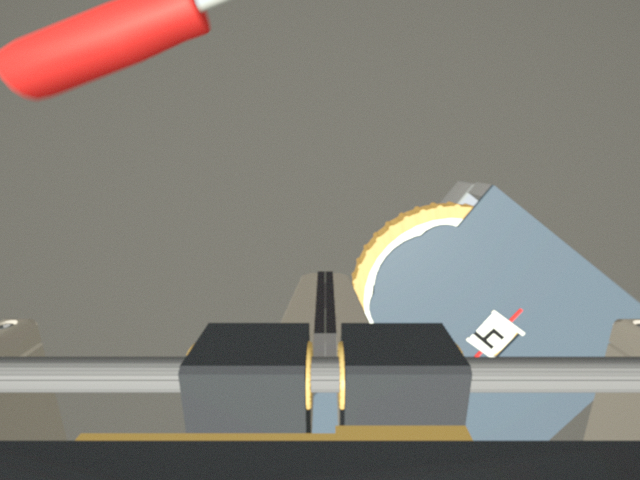

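```bash
python3 - <<'E'
import cv2,numpy as np
im=cv2.imread('pics/w5.png')
M=cv2.getRotationMatrix2D((497,335),125,8);M[:,2]+=np.array([200-497,200-335])
cv2.imwrite('pics/w5r.png',cv2.warpAffine(im,M,(400,400),flags=cv2.INTER_CUBIC))
E
```

```text
(no output)
```

View pics/w5r.png

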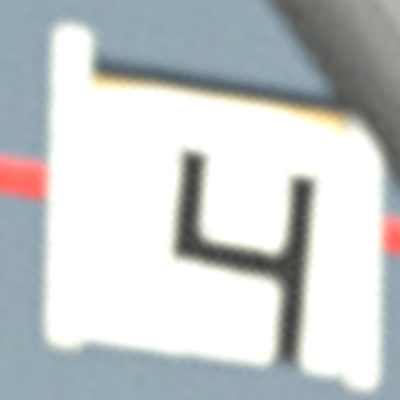

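Rotated upright, the window shows a 4, slightly to the right of centre. Next I back off, swing round to the left and stroke again.

```bash

python3 -m inch '[[[0,-0.3,0,0,0],[0,0.02,-0.26,0,1],[0,0.02,-0.26,0,1],[0,0.02,-0.26,0,1],[0,0.02,-0.26,0,1],[0,0.02,-0.26,0,1],[0,0.02,-0.26,0,1],[0,0.02,-0.26,0,1],[0,0.02,-0.26,0,0.6],[0,0,0,0,0]]]'
python3 - <<'E'
from m import *
ang(); x,y,w=rim(37,.067);to(x,y,.0305,w)
E
```

```text
t: 6.22
position: [0.4522, -0.1965, 0.0328]
ee_rot: [3.136, 0.015, -0.591]
force: [1.2, 0.3, 0.1]
grip_width: 0.0006
t 6.22 pos [ 0.4522 -0.1965  0.0328] yaw -0.591 F [1.2 0.3 0.1] w 0.0006
r 0.0701 ang 44.71040082417142 yaw ang 42.920324685027225
t 6.22 pos [ 0.4522 -0.1965  0.0328] yaw -0.591 F [1.2 0.3 0.1] w 0.0006
units tx 0.068 ty 0.182 tz 0.046 turn -0.592
```

```bash

python3 -m inch '[[[0,0.07,0.1,0.04,-0.4],[0,0.08,0,0,0],[0,0.05,0,0,0]]]'
python3 -m inch '[[[0,0.04,0.22,0,-1],[0,0.04,0.22,0,-1],[0,0.05,0.22,0,-1]]]'
python3 - <<'E'
from m import *
ang()
E
python3 -m inch '[[[0,0.05,0.22,0,-1],[0,0.05,0.22,0,-1],[0,0.05,0.22,0,-1],[0,0.05,0.22,0,-1]]]'
python3 - <<'E'
from m import *
ang()
snap('wrist','w6.png')
E
```

```text
t: 6.6
position: [0.4545, -0.2048, 0.0302]
ee_rot: [3.137, 0.023, -0.519]
force: [-8.3, 6.6, 10.7]
grip_width: -0.0001
t: 6.98
position: [0.4459, -0.2369, 0.0296]
ee_rot: [-3.131, 0.029, 0.016]
force: [-3.1, 0.6, 1.5]
grip_width: 0.0007
t 6.97 pos [ 0.4459 -0.2369  0.0296] yaw 0.016 F [-3.1  0.6  1.5] w 0.0007
r 0.0632 ang 9.419771917559364 yaw ang 8.124576561742265
t: 7.48
position: [0.463, -0.2778, 0.0286]
ee_rot: [-3.108, 0.019, 0.734]
force: [-2.7, -1.9, 3.4]
grip_width: 0.0004
t 7.47 pos [ 0.463  -0.2778  0.0286] yaw 0.734 F [-2.7 -1.9  3.4] w 0.0004
r 0.0614 ang -32.22301055279977 yaw ang -32.97656665880931
```

View pics/w6.png

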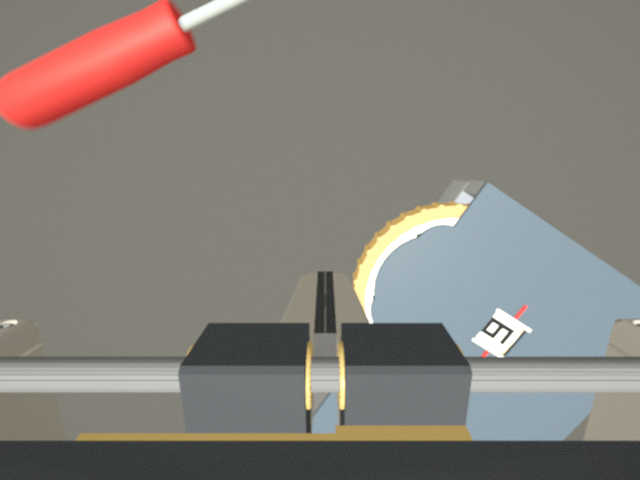

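The window at (502,333) shows a 6, close to centred. About one more digit, 36-40°, is needed.

```bash

python3 -m inch '[[[0,-0.3,0,0,0],[0,0.02,-0.26,-0.03,1],[0,0.02,-0.26,0,1],[0,0.02,-0.26,0,1],[0,0.02,-0.26,0,1],[0,0.02,-0.26,0,0.9],[0,0,0,0,0]]]'
python3 - <<'E'
from m import *
ang();s=snap('wrist','w7.png')
x,y,w=rim(18,.067);to(x,y,.0305,w)
E
```

```text
t: 8.4
position: [0.4349, -0.2308, 0.0323]
ee_rot: [-3.137, 0.033, -0.151]
force: [0.4, 0.2, -0.6]
grip_width: 0.0009
t 8.40 pos [ 0.4349 -0.2308  0.0323] yaw -0.151 F [ 0.4  0.2 -0.6] w 0.0009
r 0.0745 ang 14.1037563538206 yaw ang 17.73006326677796
t 8.45 pos [ 0.4351 -0.2312  0.0323] yaw -0.149 F [-0.3  0.3  0.5] w 0.0003
units tx 0.143 ty -0.109 tz 0.037 turn 0.039
```

View pics/w7.png

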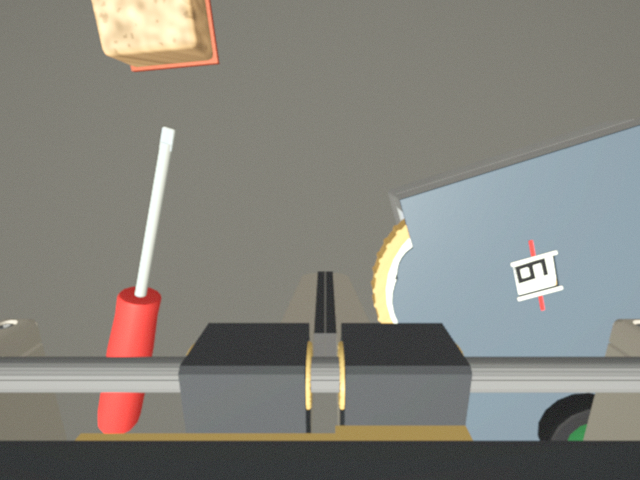

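```bash

python3 -m inch '[[[0,0.14,-0.1,0.04,0],[0,0.1,0,0,0],[0,0.05,0,0,0]]]'
python3 -m inch '[[[0,0.04,0.22,0,-1],[0,0.05,0.22,0,-1],[0,0.05,0.22,0,-1]]]'
python3 - <<'E'
from m import *
ang();s=snap('wrist','w8.png')
V,K=cam(s)
u=w2px(s,(.5390,-.2325,.0425));print(u)
d=w2px(s,(.5390-.02*.1575,-.2325+.02*.9875,.0425))-u
a=np.degrees(np.arctan2(d[1],d[0]))
# box +y should map to image left (180deg)
M=cv2.getRotationMatrix2D(tuple(u),a-180,8);M[:,2]+=200-u
cv2.imwrite('pics/w8r.png',cv2.warpAffine(s['color'][:,:,::-1].copy(),M,(400,400),flags=cv2.INTER_CUBIC))
E
```

```text
t: 8.82
position: [0.4466, -0.2277, 0.0291]
ee_rot: [-3.135, 0.043, -0.144]
force: [-12.3, 0.9, 12.0]
grip_width: 0.0006
t: 9.2
position: [0.4509, -0.2598, 0.0276]
ee_rot: [-3.107, 0.041, 0.401]
force: [-6.1, -1.0, 5.4]
grip_width: 0.0005
t 9.20 pos [ 0.4509 -0.2598  0.0276] yaw 0.401 F [-6.1 -1.   5.4] w 0.0005
r 0.0625 ang -11.994315072408213 yaw ang -13.910728526612171
[515.06325835 328.25634548]
```

View pics/w8r.png

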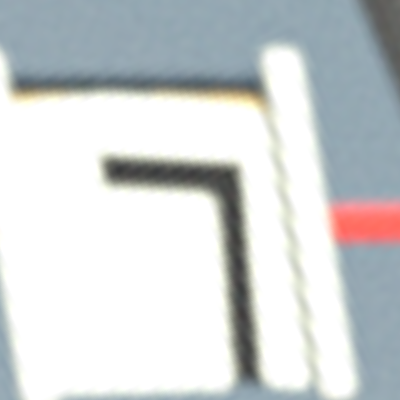

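```bash

cat >> m.py <<'E'
def win(s,name,sc=8,z=.0425):
    u=w2px(s,(.5385,-.2321,z)); src=[w2px(s,(*wor(loc0,q),z)) for q in [(.016,.016),(.016,-.016),(-.016,-.016),(-.016,.016)]]
    H=cv2.getPerspectiveTransform(np.float32(src),np.float32([[0,0],[400,0],[400,400],[0,400]]))
    cv2.imwrite('pics/'+name,cv2.warpPerspective(s['color'][:,:,::-1].copy(),H,(400,400),flags=cv2.INTER_CUBIC))
loc0=np.array([.5385,-.2321,.160])
E
python3 -m inch '[[[0,-0.3,0,-0.05,0],[0,-0.2,0,0,0]]]'
python3 - <<'E'
from m import *
st()
win(snap('top','t9.png'),'t9r.png');win(snap('wrist','w9.png'),'w9r.png')
win(pickle.load(open('top.pkl','rb')),'t1r.png')
a=np.hstack([cv2.resize(cv2.imread('pics/'+f),(260,260)) for f in ('t9r.png','w9r.png','t1r.png')]);cv2.imwrite('pics/c9.png',a)
E
```

```text
t: 9.5
position: [0.4295, -0.2724, 0.0309]
ee_rot: [-3.109, 0.04, 0.414]
force: [0.3, 0.7, 0.0]
grip_width: 0.0005
t 9.50 pos [ 0.4295 -0.2724  0.0309] yaw 0.414 F [0.3 0.7 0. ] w 0.0005
```

View pics/c9.png

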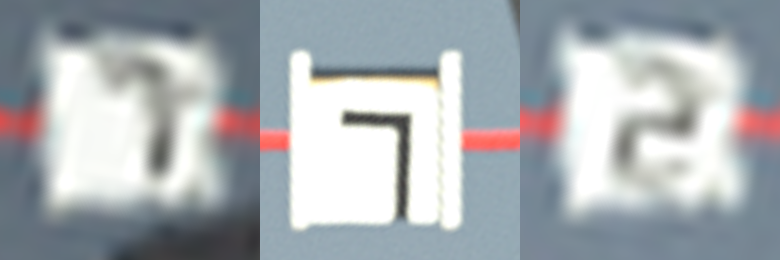

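View pics/t9.png

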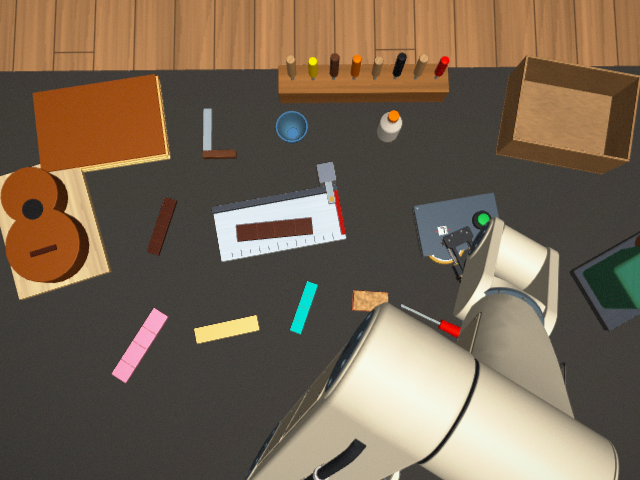

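```bash

python3 - <<'E'
from m import *
for n in('wrist','top'):
    s=arm.snapshot(n);V,K=cam(s);C=-V[:3,:3].T@V[:3,3];l=loc(loc0,C)
    print(n,np.round(l,3),C[2], 'shift y/x mm per 4mm depth', l[1]/(C[2]-.04)*4, l[0]/(C[2]-.04)*4)
s=arm.snapshot('wrist')
win(s,'w10a.png');
cv2.imwrite('pics/w10z.png',cv2.resize(cv2.imread('pics/w10a.png'),(600,600)))
E
```

```text
wrist [-0.125  0.046] 0.1936087523112478 shift y/x mm per 4mm depth 1.2018878653580483 -3.2568475921046587
top [-0.123  0.315] 1.4205938442259052 shift y/x mm per 4mm depth 0.9135103962597764 -0.3553747581258147
```

View pics/w10z.png

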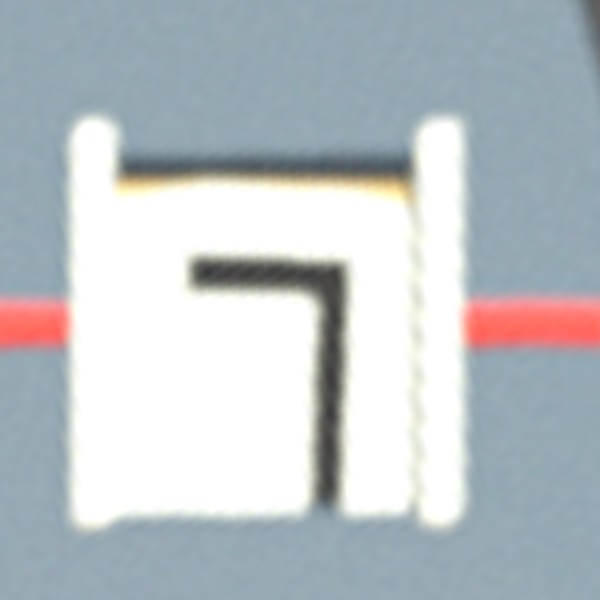

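The 7 now stands centred. The bar midpoint at px 268.5 matches the midpoint between the red marks, and tilt and parallax errors are below about 0.03 rad. Next I lift and move to the blank, turning and opening the jaws so two finger points do the pushing.

```bash

python3 -m inch '[[[0,-0.3,0,-0.6,0],[0,0,0,-1,0],[0,0,0,-1,0],[0,0,0,-0.6,-0.5],[1,0,0,0,-1],[1,0,0,0,-1],[1,0,0,0,-1],[1,0,0,0,-1],[1,0,0,0,-1],[1,0,0,0,-1],[1,0,0,0,-1],[1,0,0,0,0]]]'
python3 - <<'E'
from m import *
to(.496,.151,.20,1.744)
print(arm.get_state()['joint_positions'])
E
```

```text
t: 11.25
position: [0.4295, -0.2776, 0.1975]
ee_rot: [-3.099, -0.022, 1.768]
force: [-0.4, -0.2, 0.3]
grip_width: 0.0784
t 11.25 pos [ 0.4295 -0.2776  0.1975] yaw 1.768 F [-0.4 -0.2  0.3] w 0.0784
units tx 8.146 ty 2.980 tz -0.050 turn 0.135
[-0.56746821  0.22959082  1.86706542 -0.01516792  1.09072281 -2.32820017]
```

```bash

python3 -m inch '[[[1,0.5,0.18,0,0],[1,0.85,0.31,0,0],[1,0.85,0.31,0,0],[1,0.85,0.31,0,0],[1,0.85,0.31,0,0],[1,0.85,0.31,0,0],[1,0.85,0.31,0,0],[1,0.85,0.31,0,0],[1,0.85,0.31,0,0],[1,0.5,0.2,0,0.13],[1,0,0,0,0]]]'
python3 - <<'E'
from m import *
to(.496,.151,.20,1.744)
snap('wrist','w11.png');snap('top','t11.png')
E
```

```text
t: 12.62
position: [0.5068, 0.1463, 0.2004]
ee_rot: [-3.102, -0.018, 1.693]
force: [0.3, -0.4, 0.3]
grip_width: 0.0919
t 12.62 pos [0.5068 0.1463 0.2004] yaw 1.693 F [ 0.3 -0.4  0.3] w 0.0919
units tx 0.120 ty -0.202 tz 0.009 turn -0.294
```

View pics/w11.png

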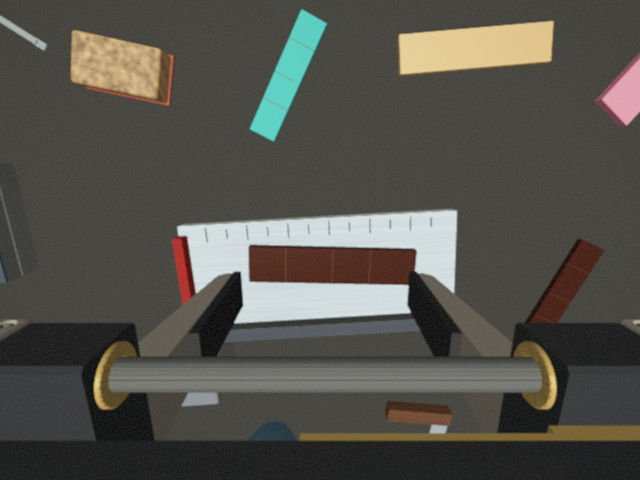

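View pics/t11.png

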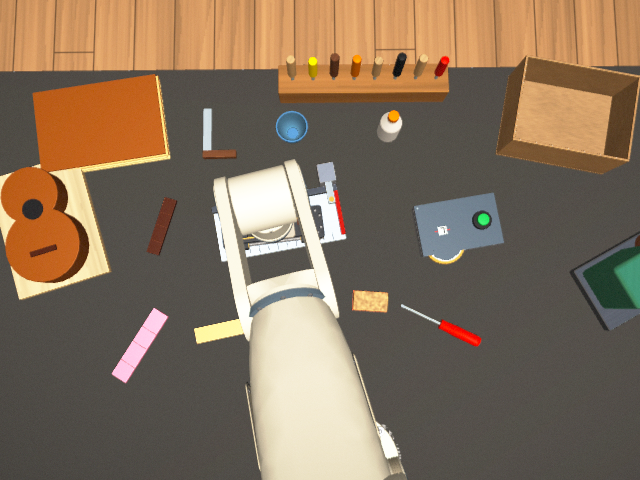

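The wrist view shows the front edge of the bed from (178,226) to (457,210). The blank's corners are at (249,246), (415,249), (413,284) and (250,281).

```bash

python3 - <<'E'
from m import *
s=arm.snapshot('wrist')
for u,v in[(178,226),(457,210)]:print('front',np.round(px2w(s,u,v,.015),4))
a=px2w(s,178,226,.015);b=px2w(s,457,210,.015);print(np.linalg.norm(a-b),np.arctan2(-(b-a)[0],(b-a)[1]))
th=np.arctan2(-(b-a)[0],(b-a)[1]);m=(a+b)/2;g=np.array([m[0]+.075*np.cos(th),m[1]+.075*np.sin(th),th]);print('g',g)
bl=fit(s,[((249,246),(-.02,-.09,.025)),((415,249),(-.02,.09,.025)),((413,284),(.02,.09,.025)),((250,281),(.02,-.09,.025))])
print(loc(g,bl),bl[2]-g[2])
p=[px2w(s,*q,.032) for q in((225,343),(414,331))];print('fence',[np.round(loc(g,q),4) for q in p])
p=px2w(s,187,237,.032);print('stop',loc(g,p))
E
```

```text
front [ 0.5225 -0.0073  0.015 ]
front [0.4705 0.2851 0.015 ]
0.29702713751812354 0.17622761518594915
g [0.57033511 0.15201553 0.17622762]
[0.5439 0.16   0.097 ] [-1.94 -0.4   2.55 -0.16  1.34  0.4  -1.88  0.67]
(np.float64(-0.02464814109173174), np.float64(0.01246125556573928)) -0.07922662735754968
fence [array([ 0.0552, -0.11  ]), array([0.0542, 0.0986])]
stop (np.float64(-0.06597368434966626), np.float64(-0.13376391984755337))
```

```bash

cat >> m.py <<'E'
G=np.array([.5715,.1508,.1745])
def tg(x,y,z,yo=np.pi/2):
    to(*wor(G,(x,y)),z,G[2]+yo)
def gl():
    s=st();print('guide',np.round(loc(G,s['position']),4))
E
python3 - <<'E'
from m import *
tg(-.078,.013,.028)
E
```

```text
t 12.78 pos [0.5062 0.1439 0.2004] yaw 1.693 F [-1.   0.1 -0.6] w 0.0920
units tx 0.155 ty -0.259 tz 3.448 turn -0.301
```

```bash

python3 -m inch '[[[1,0.15,-0.26,0,-0.3],[1,0,0,0.7,0],[1,0,0,0.8,0],[1,0,0,0.8,0],[1,0,0,0.6,0],[1,0,0,0.3,0],[1,0,0,0,0]]]'
python3 - <<'E'
from m import *
tg(-.078,.013,.028)
E
```

```text
t: 13.65
position: [0.4814, 0.148, 0.0397]
ee_rot: [-3.105, -0.02, 1.749]
force: [-0.6, -0.3, 0.2]
grip_width: 0.0919
t 13.65 pos [0.4814 0.148  0.0397] yaw 1.749 F [-0.6 -0.3  0.2] w 0.0919
units tx 0.001 ty 0.224 tz 0.234 turn 0.022
```

```bash

python3 -m inch '[[[1,0,0.1,0.22,0],[1,0,0.2,0,0],[1,0,0.2,0,0]]]'
python3 - <<'E'
from m import *
gl();snap('wrist','w12.png')
E
```

```text
t: 14.02
position: [0.5086, 0.1532, 0.0296]
ee_rot: [-3.109, -0.021, 1.75]
force: [0.5, -1.5, -0.3]
grip_width: 0.0922
t 14.03 pos [0.5086 0.1532 0.0296] yaw 1.750 F [ 0.5 -1.5 -0.3] w 0.0922
guide [-0.0615  0.0133]
```

View pics/w12.png

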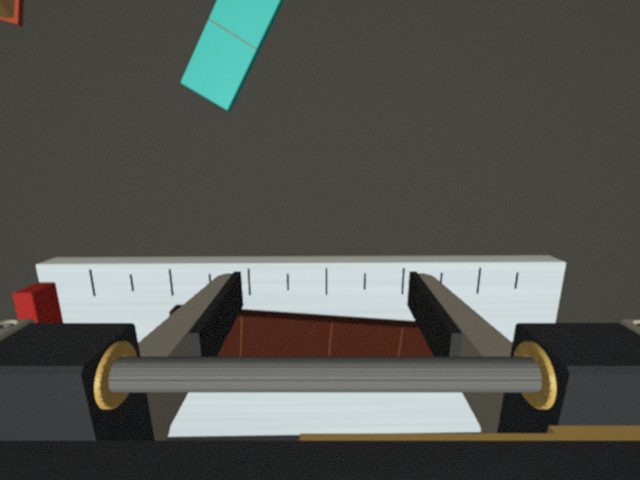

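```bash

python3 -m inch '[[[1,0,0.15,0.02,0],[1,0,0.15,0,0],[1,0,0.15,0,0],[1,0,0.15,0,0]]]'
python3 - <<'E'
from m import *
gl();snap('wrist','w13.png')
E
python3 -m inch '[[[1,0,0.12,0,0],[1,0,0.12,0,0]]]'
python3 - <<'E'
from m import *
gl();snap('wrist','w14.png')
E
```

```text
t: 14.58
position: [0.5415, 0.1593, 0.0281]
ee_rot: [-3.11, -0.021, 1.75]
force: [-0.9, -0.0, 1.9]
grip_width: 0.0918
t 14.57 pos [0.5415 0.1593 0.0281] yaw 1.750 F [-0.9 -0.   1.9] w 0.0918
guide [-0.0281  0.0136]
t: 14.88
position: [0.5547, 0.1617, 0.0277]
ee_rot: [-3.111, -0.021, 1.75]
force: [-1.4, -0.2, 1.1]
grip_width: 0.0919
t 14.88 pos [0.5547 0.1617 0.0277] yaw 1.750 F [-1.4 -0.2  1.1] w 0.0919
guide [-0.0146  0.0137]
```

View pics/w14.png

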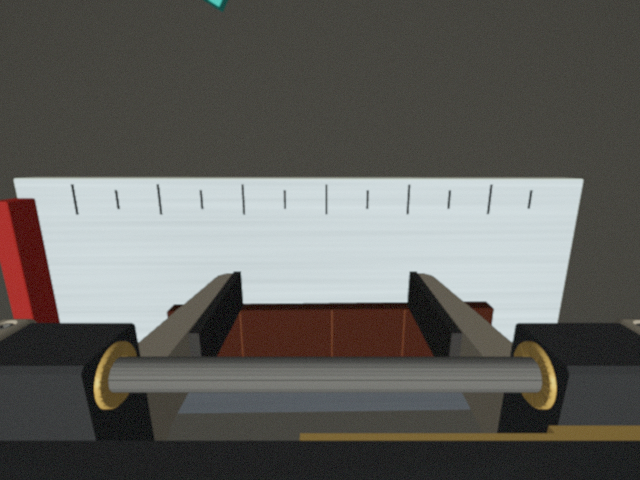

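```bash

python3 -m inch '[[[1,0,0.06,-0.02,0],[1,0,0.06,0,0]]]'
python3 -m inch '[[[1,0,0.05,0,0]]]'
python3 -m inch '[[[1,0,0.05,0,0]]]'
python3 -m inch '[[[1,0,0.05,0,0]]]'
python3 - <<'E'
from m import *
gl()
E
```

```text
t: 15.18
position: [0.5598, 0.1627, 0.0283]
ee_rot: [-3.107, -0.021, 1.749]
force: [-9.9, -0.3, 7.2]
grip_width: 0.0921
t: 15.3
position: [0.5598, 0.1626, 0.0279]
ee_rot: [-3.102, -0.021, 1.749]
force: [-8.9, -1.1, 6.9]
grip_width: 0.0923
t: 15.42
position: [0.5598, 0.1626, 0.0276]
ee_rot: [-3.097, -0.021, 1.748]
force: [-7.5, -0.7, 6.1]
grip_width: 0.0922
t: 15.55
position: [0.5598, 0.1626, 0.0273]
ee_rot: [-3.092, -0.021, 1.748]
force: [-7.3, -1.6, 6.2]
grip_width: 0.0917
t 15.55 pos [0.5598 0.1626 0.0273] yaw 1.748 F [-7.3 -1.6  6.2] w 0.0917
guide [-0.0094  0.0136]
```

The blank is flush to the fence: the TCP stalled at guide x = -9.4 mm with a reaction of about 8 N. Now I reposition, with jaws shut, at its left end.

```bash

python3 -m inch '[[[1,0,-0.3,0,0],[1,0,-0.1,-0.6,0],[0,0,0,-0.6,0],[0,0,0,0,0]]]'
python3 - <<'E'
from m import *
tg(.020,.140,.08)
E
```

```text
t: 16.05
position: [0.5407, 0.1578, 0.0892]
ee_rot: [-3.092, -0.02, 1.748]
force: [0.3, 0.2, -0.5]
grip_width: 0.0741
t 16.05 pos [0.5407 0.1578 0.0892] yaw 1.748 F [ 0.3  0.2 -0.5] w 0.0741
units tx 2.552 ty 0.990 tz 0.183 turn 0.018
```

```bash

python3 -m inch '[[[0,0.6,0.25,0,0],[0,0.85,0.3,0,0],[0,0.85,0.3,0,0],[0,0.4,0.15,0,0],[0,0,0,0,0],[0,0,0,0,0]]]'
python3 - <<'E'
from m import *
snap('wrist','w15.png')
gl()
tg(.018,.140,.028)
E
```

```text
t: 16.8
position: [0.5628, 0.2998, 0.0845]
ee_rot: [-3.088, -0.018, 1.747]
force: [0.0, -0.0, 0.0]
grip_width: 0.014
t 16.85 pos [0.5629 0.2997 0.0846] yaw 1.747 F [ 1.1 -0.2  0.1] w 0.0098
guide [0.0174 0.1481]
t 16.85 pos [0.5629 0.2997 0.0846] yaw 1.747 F [ 1.1 -0.2  0.1] w 0.0098
units tx -0.162 ty 0.012 tz 1.132 turn 0.009
```

View pics/w15.png

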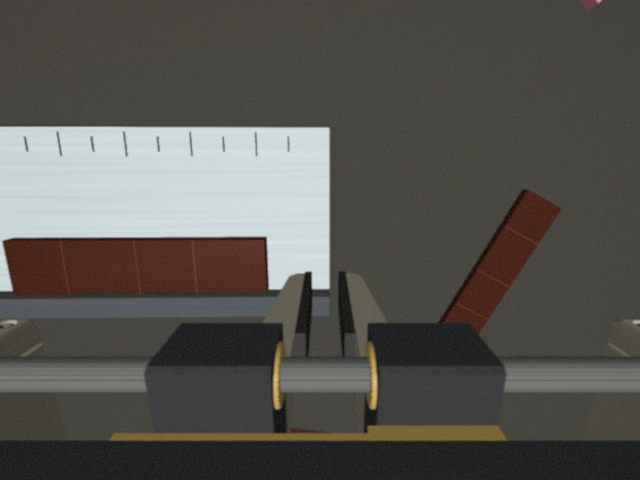

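The wrist view shows the blank parallel to the fence and touching it, with its left end at px (267,265). I'm descending now.

```bash

python3 -m inch '[[[0,-0.1,0,0.5,0],[0,0,0,0.4,0],[0,0,0,0.2,0],[0,0,0,0,0]]]'
python3 - <<'E'
from m import *
gl()
tg(.020,.130,.029)
E
```

```text
t: 17.35
position: [0.561, 0.2918, 0.0282]
ee_rot: [-3.088, -0.018, 1.743]
force: [-0.4, 0.0, 0.1]
grip_width: 0.0005
t 17.35 pos [0.561  0.2918 0.0282] yaw 1.743 F [-0.4  0.   0.1] w 0.0005
guide [0.0141 0.1407]
t 17.35 pos [0.561  0.2918 0.0282] yaw 1.743 F [-0.4  0.   0.1] w 0.0005
units tx -0.214 ty 0.119 tz -0.015 turn -0.011
```

```bash

python3 -m inch '[[[0,-0.2,0.1,-0.02,0],[0,-0.2,0,0,0],[0,-0.2,0,0,0],[0,-0.2,0,0,0]]]'
python3 - <<'E'
from m import *
gl();snap('wrist','w16.png')
E
python3 -m inch '[[[0,-0.2,0,0,0],[0,-0.2,0,0,0],[0,-0.15,0,0,0]]]'
python3 - <<'E'
from m import *
gl();snap('wrist','w17.png')
E
```

```text
t: 17.85
position: [0.5749, 0.2517, 0.0301]
ee_rot: [-3.091, -0.019, 1.744]
force: [-0.8, 0.7, 1.3]
grip_width: 0.0008
t 17.85 pos [0.5749 0.2517 0.0301] yaw 1.744 F [-0.8  0.7  1.3] w 0.0008
guide [0.0208 0.0987]
t: 18.27
position: [0.5802, 0.2219, 0.0299]
ee_rot: [-3.092, -0.019, 1.744]
force: [-0.5, 2.5, 1.6]
grip_width: 0.0002
t 18.27 pos [0.5802 0.2219 0.0299] yaw 1.744 F [-0.5  2.5  1.6] w 0.0002
guide [0.0209 0.0685]
```

View pics/w17.png

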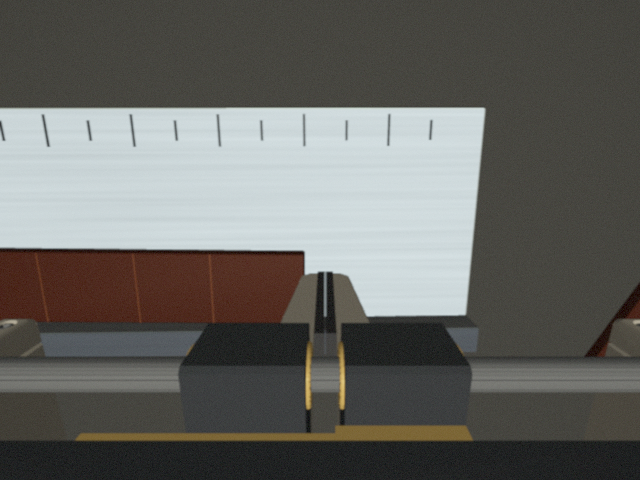

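The blank is sliding along the fence, staying flush, with its left end at px (304,260). About 12 mm remains.

```bash

python3 -m inch '[[[0,-0.1,0,0,0],[0,-0.08,0,0,0]]]'
python3 -m inch '[[[0,-0.06,0,0,0]]]'
python3 -m inch '[[[0,-0.05,0,0,0]]]'
python3 -m inch '[[[0,-0.05,0,0,0]]]'
python3 -m inch '[[[0,-0.05,0,0,0]]]'
python3 - <<'E'
from m import *
gl()
E
```

```text
t: 18.58
position: [0.5819, 0.212, 0.0298]
ee_rot: [-3.092, -0.019, 1.743]
force: [-1.5, 1.5, 2.8]
grip_width: 0.0005
t: 18.7
position: [0.5825, 0.209, 0.0298]
ee_rot: [-3.092, -0.019, 1.743]
force: [-0.5, 1.9, 2.1]
grip_width: 0.0003
t: 18.82
position: [0.5829, 0.2071, 0.0298]
ee_rot: [-3.092, -0.02, 1.743]
force: [-2.3, 11.0, 1.4]
grip_width: 0.0007
t: 18.95
position: [0.583, 0.2067, 0.03]
ee_rot: [-3.092, -0.023, 1.742]
force: [-4.9, 15.6, 3.1]
grip_width: 0.0004
t: 19.08
position: [0.5831, 0.2065, 0.0302]
ee_rot: [-3.092, -0.027, 1.74]
force: [-4.4, 12.5, 2.8]
grip_width: 0.0006
t 19.07 pos [0.5831 0.2065 0.0302] yaw 1.740 F [-4.4 12.5  2.8] w 0.0006
guide [0.0211 0.0529]
```

It stalled at the stop with about 12-15 N. Backing off to look.

```bash

python3 -m inch '[[[0,0.3,0,0,0],[0,0.3,0,-0.5,0],[0,0,0,-0.8,0],[0,0,0,-0.8,0],[0,-0.5,-0.3,-0.5,0],[0,-0.8,-0.3,0,0],[0,-0.5,-0.3,0,0],[0,0,0,0,0]]]'
python3 - <<'E'
from m import *
gl();snap('wrist','w18.png')
E
```

```text
t: 20.08
position: [0.5546, 0.1381, 0.1637]
ee_rot: [-3.091, -0.021, 1.745]
force: [0.0, -0.2, 0.3]
grip_width: 0.0005
t 20.07 pos [0.5546 0.1381 0.1637] yaw 1.745 F [ 0.  -0.2  0.3] w 0.0005
guide [-0.0188 -0.0095]
```

View pics/w18.png

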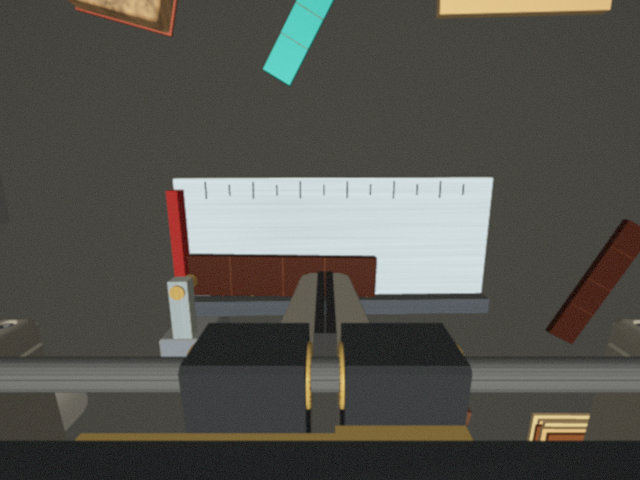

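```bash
python3 - <<'E'
import cv2
im=cv2.imread('pics/w18.png');cv2.imwrite('pics/w18z.png',cv2.resize(im[240:320,155:395],None,fx=3.3,fy=3.3,interpolation=cv2.INTER_CUBIC))
E
```

```text
(no output)
```

View pics/w18z.png

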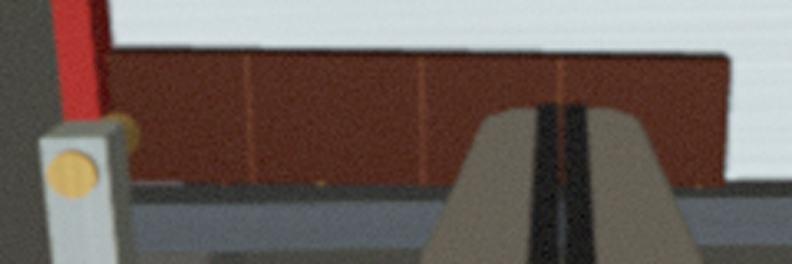

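At the right end there's a hairline of light between blank and fence, at zoom (160,183). I'll square it up with a two-finger press from the front.

```bash

python3 - <<'E'
from m import *
tg(-.035,-.032,.08)
E
python3 -m inch '[[[1,-0.4,-0.4,0.4,0],[1,0,0,0.5,0],[1,0,0,0.5,0],[1,0,0,0.3,0],[1,0,0,0,0],[1,0,0,0,0]]]'
python3 - <<'E'
from m import *
gl()
tg(-.025,-.032,.0285)
E
```

```text
t 20.12 pos [0.5552 0.1391 0.1637] yaw 1.745 F [ 0.4  0.1 -0. ] w 0.0007
units tx -0.465 ty -0.338 tz 1.675 turn 0.001
t: 20.88
position: [0.5377, 0.1222, 0.0774]
ee_rot: [-3.095, -0.022, 1.749]
force: [-0.3, 0.4, -0.2]
grip_width: 0.0584
t 20.88 pos [0.5377 0.1222 0.0774] yaw 1.749 F [-0.3  0.4 -0.2] w 0.0584
guide [-0.0383 -0.0223]
t 20.88 pos [0.5377 0.1222 0.0774] yaw 1.749 F [-0.3  0.4 -0.2] w 0.0584
units tx -0.195 ty 0.264 tz 0.978 turn 0.022
```

```bash

python3 -m inch '[[[1,-0.15,0.05,0.3,0],[1,0,0,0.3,0],[1,0,0,0.25,0],[1,0,0,0.1,0],[1,0,0,0,0]]]'
python3 - <<'E'
from m import *
gl()
tg(-.012,-.032,.0285)
E
```

```text
t: 21.5
position: [0.5401, 0.1154, 0.0271]
ee_rot: [-3.097, -0.022, 1.749]
force: [0.5, 0.1, -0.2]
grip_width: 0.0919
t 21.50 pos [0.5401 0.1154 0.0271] yaw 1.749 F [ 0.5  0.1 -0.2] w 0.0919
guide [-0.0371 -0.0294]
t 21.50 pos [0.5401 0.1154 0.0271] yaw 1.749 F [ 0.5  0.1 -0.2] w 0.0919
units tx -0.055 ty 0.501 tz -0.028 turn 0.021
```

```bash

python3 -m inch '[[[1,0,0.2,-0.03,0],[1,0,0.15,0,0],[1,0,0.1,0,0]]]'
python3 -m inch '[[[1,0,0.08,0,0]]]'
python3 -m inch '[[[1,0,0.07,0,0]]]'
python3 -m inch '[[[1,0,0.07,0,0]]]'
python3 -m inch '[[[1,0,0.07,0,0]]]'
python3 - <<'E'
from m import *
gl()
E
```

```text
t: 21.88
position: [0.5647, 0.12, 0.0286]
ee_rot: [-3.099, -0.022, 1.749]
force: [-0.2, -0.9, -0.4]
grip_width: 0.0919
t: 22.0
position: [0.5675, 0.1205, 0.0284]
ee_rot: [-3.096, -0.022, 1.749]
force: [-12.0, -2.0, 9.4]
grip_width: 0.092
t: 22.12
position: [0.5676, 0.1205, 0.0279]
ee_rot: [-3.088, -0.022, 1.748]
force: [-13.8, -1.6, 11.9]
grip_width: 0.0917
t: 22.25
position: [0.5675, 0.1205, 0.0274]
ee_rot: [-3.08, -0.022, 1.748]
force: [-10.2, -1.4, 8.8]
grip_width: 0.0918
t: 22.38
position: [0.5675, 0.1205, 0.027]
ee_rot: [-3.073, -0.022, 1.748]
force: [-10.0, -1.3, 9.1]
grip_width: 0.0922
t 22.38 pos [0.5675 0.1205 0.027 ] yaw 1.748 F [-10.   -1.3   9.1] w 0.0922
guide [-0.0092 -0.0292]
```

```bash

python3 -m inch '[[[1,0,-0.4,0,0],[1,0,-0.4,-0.5,0],[1,0,0,-0.9,0],[1,0,0,-0.9,0],[1,0,0,-0.4,0],[1,0,0,0,0]]]'
python3 - <<'E'
from m import *
gl();s=snap('wrist','w19.png');im=s['color'][:,:,::-1]
cv2.imwrite('pics/w19z.png',cv2.resize(im[200:320,100:440],None,fx=2.3,fy=2.3,interpolation=cv2.INTER_CUBIC))
E
```

```text
t: 23.12
position: [0.5369, 0.1119, 0.1682]
ee_rot: [-3.072, -0.022, 1.748]
force: [1.0, 0.3, -0.3]
grip_width: 0.0921
t 23.12 pos [0.5369 0.1119 0.1682] yaw 1.748 F [ 1.   0.3 -0.3] w 0.0921
guide [-0.0409 -0.0323]
```

View pics/w19.png

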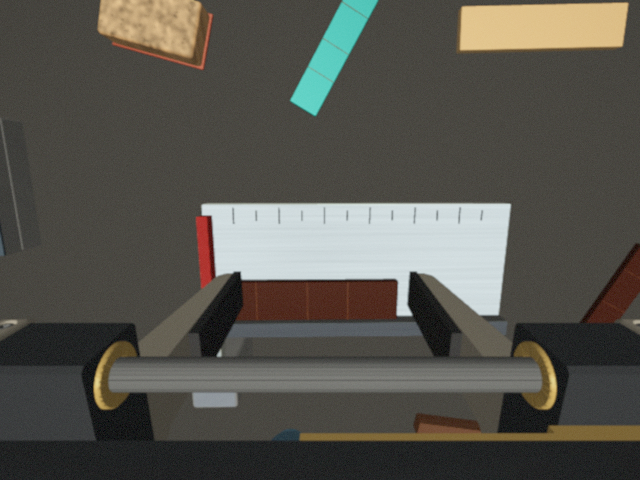

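View pics/w19z.png

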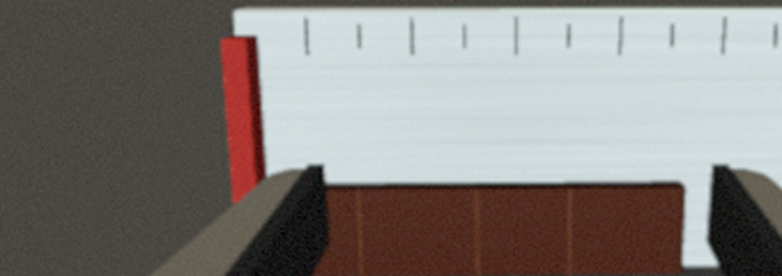

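```bash

python3 -m inch '[[[0,0,-0.3,0,0],[0,0,0,0,0],[0,0,0,0,0],[0,0,0,0,0],[0,0,0,0,0]]]'
python3 - <<'E'
from m import *
gl();s=snap('wrist','w20.png');im=s['color'][:,:,::-1]
cv2.imwrite('pics/w20z.png',cv2.resize(im[200:310,180:420],None,fx=3.3,fy=3.3,interpolation=cv2.INTER_CUBIC))
snap('scene','s20.png')
to(.5615,-.324,.2)
E
```

```text
t: 23.8
position: [0.5182, 0.1085, 0.1648]
ee_rot: [-3.064, -0.022, 1.748]
force: [0.3, 0.4, 0.7]
grip_width: 0.0439
t 23.80 pos [0.5182 0.1085 0.1648] yaw 1.748 F [0.3 0.4 0.7] w 0.0439
guide [-0.0599 -0.0324]
t 23.90 pos [0.5182 0.1085 0.1648] yaw 1.748 F [-0.4  0.2 -1. ] w 0.0361
units tx -8.668 ty -0.671 tz -0.703
```

View pics/w20z.png

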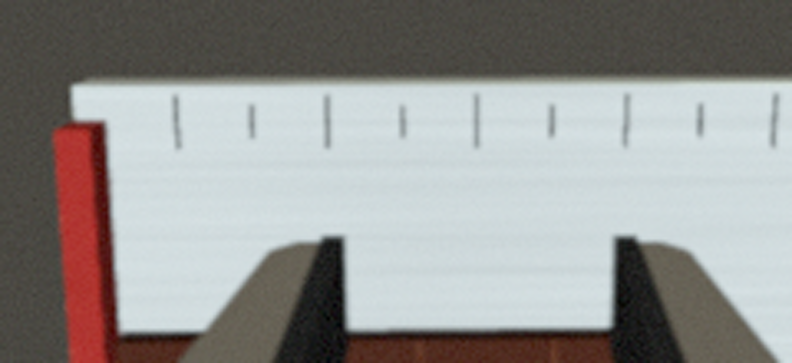

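The blank's right end is against the stop, at zoom (118,335). I'll move forward a little to see the fence line too.

```bash

python3 -m inch '[[[0,0.3,0.9,0,0],[0,0,0.5,0,0],[0,0,0,0,0]]]'
python3 - <<'E'
from m import *
gl();s=snap('wrist','w21.png');im=s['color'][:,:,::-1]
cv2.imwrite('pics/w21z.png',cv2.resize(im[220:330,150:400],None,fx=3.2,fy=3.2,interpolation=cv2.INTER_CUBIC))
E
```

```text
t: 24.28
position: [0.5857, 0.1363, 0.1596]
ee_rot: [-3.064, -0.022, 1.748]
force: [-0.4, 0.5, 0.4]
grip_width: 0.0057
t 24.27 pos [0.5857 0.1363 0.1596] yaw 1.748 F [-0.4  0.5  0.4] w 0.0057
guide [ 0.0115 -0.0168]
```

View pics/w21z.png

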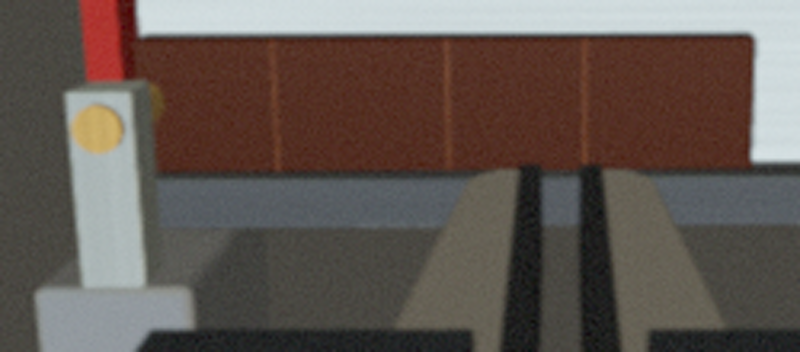

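The blank now lies flush along the fence with no gap, its right end against the stop. Next is the start button; I'll recheck the wheel on the way.

```bash

python3 - <<'E'
from m import *
to(.5,-.25,.20)
E
python3 -m inch '[[[0,-0.3,-0.3,-0.8,0],[0,-0.8,-0.2,-0.2,0],[0,-0.85,-0.2,0,0],[0,-0.85,-0.2,0,0],[0,-0.85,-0.2,0,0],[0,-0.85,-0.2,0,0],[0,-0.85,-0.2,0,0],[0,-0.85,-0.2,0,0],[0,-0.5,0,0,0],[0,0,0,0,0]]]'
python3 - <<'E'
from m import *
to(.5615,-.324,.10);s=snap('wrist','w22.png')
win(s,'w22w.png')
E
```

```text
t 24.32 pos [0.5848 0.1361 0.1597] yaw 1.747 F [-1.   0.2 -0.6] w 0.0018
units tx -7.304 ty -3.026 tz -0.807 
t: 25.58
position: [0.5511, -0.2185, 0.2113]
ee_rot: [-3.058, -0.023, 1.747]
force: [0.5, 0.8, 0.4]
grip_width: 0.0001
t 25.57 pos [ 0.5511 -0.2185  0.2113] yaw 1.747 F [0.5 0.8 0.4] w 0.0001
units tx -2.113 ty -0.167 tz 2.226
```

View pics/w22.png

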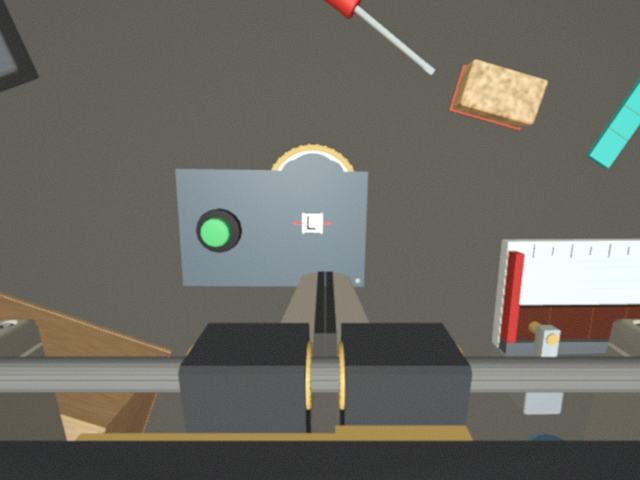

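View pics/w22w.png

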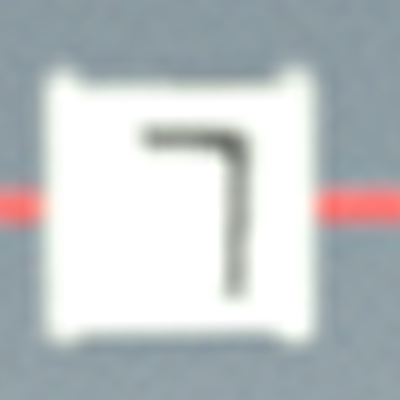

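The window's 7 looks about 1 mm right of centre in this coarse view. I'll get a close, near-vertical view before pressing anything.

```bash

python3 - <<'E'
from m import *
s=arm.snapshot('wrist');V,K=cam(s);C=-V[:3,:3].T@V[:3,3];p=st()['position']
print('cam',np.round(C,4),'cam-tcp',np.round(C-p,4),'in win frame',np.round(loc(loc0,C),4),'fwd',V[2,:3])
# want cam above window at y=0, x=-0.02
x,y=wor(loc0,(-.03,0));print(x,y);to(x-(C-p)[0],y-(C-p)[1],.12)
E
```

```text
t 25.68 pos [ 0.5513 -0.2169  0.2113] yaw 1.749 F [-0.  -0.5  0.4] w 0.0006
cam [ 0.4921 -0.2326  0.3774] cam-tcp [-0.0592 -0.0157  0.1661] in win frame [-0.0459  0.0069] fwd [ 0.1767957   0.05557229 -0.98267746]
0.5088831814987311 -0.23687954619842738
t 25.68 pos [ 0.5513 -0.2169  0.2113] yaw 1.749 F [-0.  -0.5  0.4] w 0.0006
units tx -0.143 ty 0.315 tz 1.826
```

```bash

python3 -m inch '[[[0,-0.14,0.3,0.6,0],[0,0,0,0.6,0],[0,0,0,0.5,0],[0,0,0,0,0]]]'
python3 - <<'E'
from m import *
st();s=snap('wrist','w23.png');win(s,'w23w.png');V,K=cam(s);C=-V[:3,:3].T@V[:3,3];print(np.round(loc(loc0,C),4),C[2])
a=cv2.imread('pics/w23w.png');cv2.imwrite('pics/w23w.png',cv2.resize(a,(600,600)))
E
```

```text
t: 26.18
position: [0.5594, -0.2148, 0.1244]
ee_rot: [-3.059, -0.024, 1.753]
force: [0.0, 0.0, -0.2]
grip_width: 0.0001
t 26.18 pos [ 0.5594 -0.2148  0.1244] yaw 1.753 F [ 0.   0.  -0.2] w 0.0001
[-0.0373  0.0078] 0.29046894990203326
```

View pics/w23w.png

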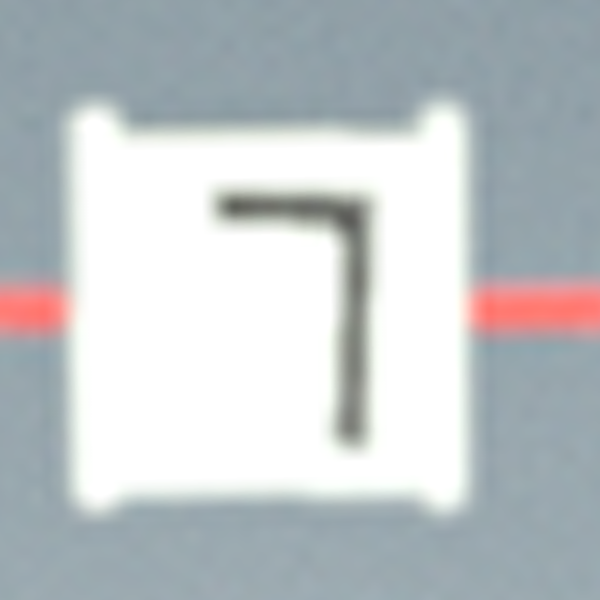

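In the near-vertical view the 7 is 1.3-1.4 mm right of the window centre, and its tilt agrees. The wheel is therefore about 0.045 rad short. I'll nudge it by roughly 2 mm of rim travel.

```bash

python3 - <<'E'
from m import *
x,y=wor(BOX,(-.095,.0395));to(x,y,.12)
E
```

```text
t 26.23 pos [ 0.5602 -0.2152  0.1256] yaw 1.753 F [0.9 0.4 1.4] w 0.0006
units tx -0.215 ty -2.525 tz 0.112
```

```bash

python3 -m inch '[[[0,-0.2,-0.5,-0.1,0],[0,0,-0.8,0,0],[0,0,-0.8,0,0],[0,0,-0.5,0.3,0],[0,0,0,0.6,0],[0,0,0,0.6,0],[0,0,0,0.3,0],[0,0,0,0,0]]]'
python3 - <<'E'
from m import *
x,y=wor(BOX,(-.086,.0395));to(x,y,.0305);print(loc(BOX,st()['position']))
E
```

```text
t: 27.22
position: [0.423, -0.2542, 0.0617]
ee_rot: [-3.073, -0.012, 1.754]
force: [-0.9, -0.1, 0.0]
grip_width: 0.0005
t 27.23 pos [ 0.423  -0.2542  0.0617] yaw 1.754 F [-0.9 -0.1  0. ] w 0.0005
units tx 0.049 ty 0.496 tz 0.625 
t 27.23 pos [ 0.423  -0.2542  0.0617] yaw 1.754 F [-0.9 -0.1  0. ] w 0.0005
(np.float64(-0.11071866651301242), np.float64(0.036412985318259594))
```

```bash

python3 -m inch '[[[0,0.06,0.2,0.4,0],[0,0,0.2,0.2,0],[0,0,0.1,0,0],[0,0,0.05,0,0]]]'
python3 - <<'E'
from m import *
print(loc(BOX,st()['position']))
E
python3 -m inch '[[[0,0,0.05,0,0]]]'
python3 -m inch '[[[0,0,0.05,0,0]]]'
python3 -m inch '[[[0,0,0.05,0,0]]]'
```

```text
t: 27.72
position: [0.451, -0.2479, 0.0334]
ee_rot: [-3.077, -0.008, 1.754]
force: [-0.8, -1.1, -0.4]
grip_width: 0.0007
t 27.73 pos [ 0.451  -0.2479  0.0334] yaw 1.754 F [-0.8 -1.1 -0.4] w 0.0007
(np.float64(-0.0820618168354042), np.float64(0.03820478221468662))
t: 27.85
position: [0.4516, -0.2472, 0.0334]
ee_rot: [-3.073, -0.009, 1.755]
force: [-11.5, -3.6, 1.1]
grip_width: 0.0004
t: 27.98
position: [0.4513, -0.2463, 0.0332]
ee_rot: [-3.068, -0.011, 1.756]
force: [-11.1, -3.0, 4.8]
grip_width: 0.0004
t: 28.1
position: [0.4511, -0.2456, 0.0332]
ee_rot: [-3.063, -0.013, 1.757]
force: [-9.7, -2.4, 5.5]
grip_width: 0.0005
```

```bash

python3 -m inch '[[[0,-0.05,0.03,0,0],[0,-0.04,0.03,0,0]]]'
python3 - <<'E'
from m import *
s=snap('wrist','w24.png');win(s,'w24w.png');V,K=cam(s);C=-V[:3,:3].T@V[:3,3];print(np.round(loc(loc0,C),4),C[2])
a=cv2.imread('pics/w24w.png');cv2.imwrite('pics/w24w.png',cv2.resize(a,(600,600)))
E
```

```text
t: 28.35
position: [0.4516, -0.249, 0.0335]
ee_rot: [-3.058, -0.016, 1.757]
force: [-4.0, -0.6, 1.6]
grip_width: 0.0003
[-0.1489 -0.0075] 0.1996352585267779
```

View pics/w24w.png

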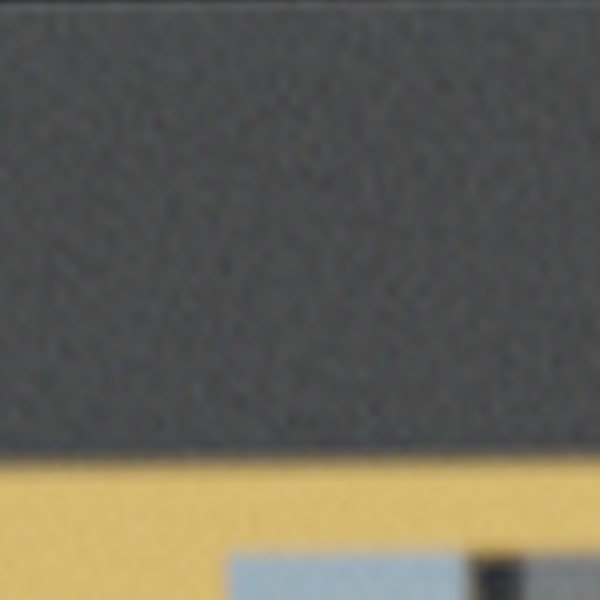

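```bash

python3 - <<'E'
from m import *
win(snap('top','t24.png'),'a.png');win(snap('scene','s24.png'),'b.png');win(pickle.load(open('top.pkl','rb')),'t1r.png')
a=np.hstack([cv2.resize(cv2.imread('pics/'+f),(260,260)) for f in ('a.png','b.png','t9r.png')]);cv2.imwrite('pics/c24.png',a)
E
```

```text
(no output)
```

View pics/c24.png

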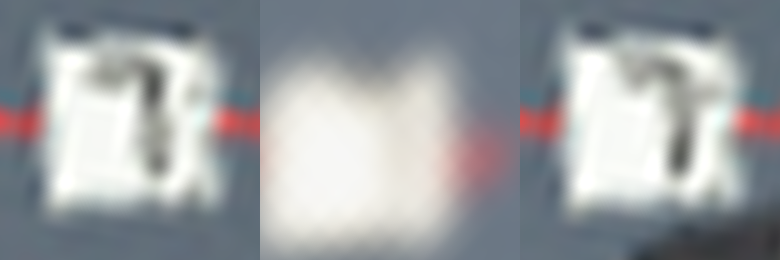

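The top camera shows the 7 has moved about 1.35 mm, from px 137 to px 126 with the window centre at 130. That's centred once parallax is allowed for. I'm backing off and rechecking from close above.

```bash

python3 -m inch '[[[0,0,-0.3,0,0],[0,0,-0.4,-0.4,0],[0,0,0,-0.9,0],[0,0,0,-0.6,0],[0,0,0.6,0,0],[0,0,0.8,0,0],[0,0,0.8,0,0],[0,0.2,0.4,0,0],[0,0,0,0,0]]]'
python3 - <<'E'
from m import *
st();s=snap('wrist','w25.png');win(s,'w25w.png');V,K=cam(s);C=-V[:3,:3].T@V[:3,3];print(np.round(loc(loc0,C),4),C[2])
a=cv2.imread('pics/w25w.png');cv2.imwrite('pics/w25w.png',cv2.resize(a,(600,600)))
E
```

```text
t: 29.62
position: [0.5494, -0.2225, 0.1267]
ee_rot: [-3.064, -0.013, 1.755]
force: [-0.4, 0.1, -0.6]
grip_width: 0.0008
t 29.62 pos [ 0.5494 -0.2225  0.1267] yaw 1.755 F [-0.4  0.1 -0.6] w 0.0008
[-0.0492  0.0038] 0.29254322507932184
```

View pics/w25w.png

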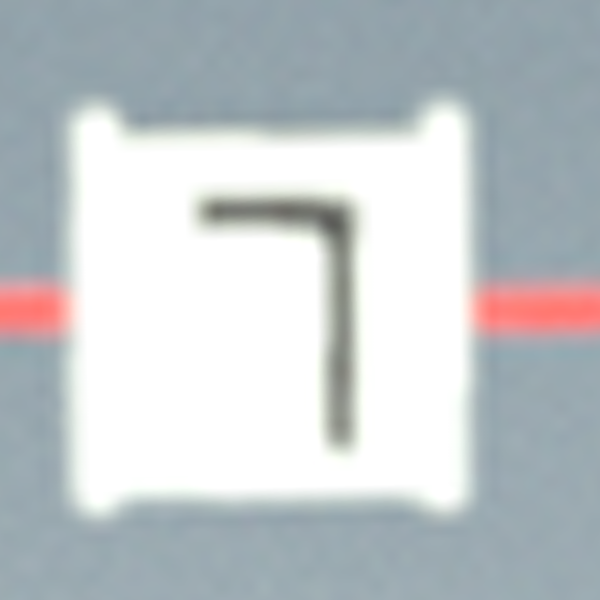

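The 7 is now at 275 against a window centre of 270, about 0.3 mm or 0.01 rad off, and upright. On to the button.

```bash

python3 - <<'E'
from m import *
to(.5615,-.3240,.09)
E
python3 -m inch '[[[0,-0.8,0,0,0],[0,-0.8,-0.05,0,0],[0,-0.5,0,0,0],[0,0,0,0,0]]]'
python3 - <<'E'
from m import *
to(.5615,-.3240,.075);s=snap('wrist','w26.png')
E
```

```text
t 29.68 pos [ 0.5487 -0.2228  0.1267] yaw 1.754 F [ 0.2 -0.4 -0.3] w 0.0004
units tx -2.036 ty -0.118 tz 0.735 
t: 30.18
position: [0.5606, -0.3292, 0.1259]
ee_rot: [-3.06, -0.014, 1.754]
force: [0.6, 0.1, -0.1]
grip_width: 0.0005
t 30.18 pos [ 0.5606 -0.3292  0.1259] yaw 1.754 F [ 0.6  0.1 -0.1] w 0.0005
units tx 0.100 ty 0.036 tz 1.019
```

View pics/w26.png

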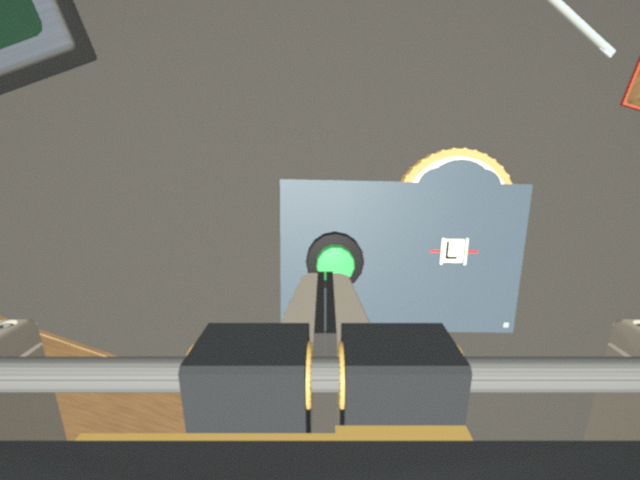

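```bash

python3 - <<'E'
from m import *
s=arm.snapshot('wrist')
for z in(.05,.055,.06):print(px2w(s,336,264,z))
E
python3 -m inch '[[[0,0.1,0.1,0.4,0],[0,0,0,0.4,0],[0,0,0,0,0]]]'
python3 - <<'E'
from m import *
to(.5615,-.3235,.07)
E
```

```text
[ 0.56214022 -0.31858268  0.05      ]
[ 0.56087681 -0.31907286  0.055     ]
[ 0.5596134  -0.31956305  0.06      ]
t: 30.65
position: [0.5604, -0.3172, 0.0823]
ee_rot: [-3.058, -0.017, 1.757]
force: [-0.0, 0.5, 0.2]
grip_width: 0.0007
t 30.65 pos [ 0.5604 -0.3172  0.0823] yaw 1.757 F [-0.   0.5  0.2] w 0.0007
units tx -0.127 ty -0.001 tz 0.246
```

```bash

python3 -m inch '[[[0,-0.1,0.03,0.2,0],[0,0,0,0.1,0]]]'
python3 -m inch '[[[0,0,0,0.1,0]]]'
python3 -m inch '[[[0,0,0,0.08,0]]]'
python3 -m inch '[[[0,0,0,0.08,0]]]'
```

```text
t: 30.9
position: [0.5626, -0.3214, 0.0671]
ee_rot: [-3.059, -0.016, 1.759]
force: [-1.0, -0.9, 16.0]
grip_width: 0.0001
t: 31.02
position: [0.5631, -0.3217, 0.066]
ee_rot: [-3.06, -0.016, 1.759]
force: [-13.5, 11.2, 62.2]
grip_width: 0.0004
t: 31.15
position: [0.563, -0.3217, 0.0665]
ee_rot: [-3.06, -0.016, 1.758]
force: [-12.1, 8.6, 40.7]
grip_width: 0.0005
t: 31.28
position: [0.5629, -0.3216, 0.0667]
ee_rot: [-3.061, -0.015, 1.758]
force: [-9.0, 6.8, 33.4]
grip_width: 0.0002
```

```bash

python3 - <<'E'
from m import *
s=snap('wrist','w27.png');im=s['color'][:,:,::-1]
cv2.imwrite('pics/w27z.png',cv2.resize(im[200:340,230:430],None,fx=4,fy=4,interpolation=cv2.INTER_CUBIC));st()
a=pickle.load(open('top.pkl','rb'));b=pickle.load(open('wrist.pkl','rb'))
E
```

```text
t 31.32 pos [ 0.5629 -0.3216  0.0666] yaw 1.758 F [-9.3  7.7 34.7] w 0.0003
```

View pics/w27z.png

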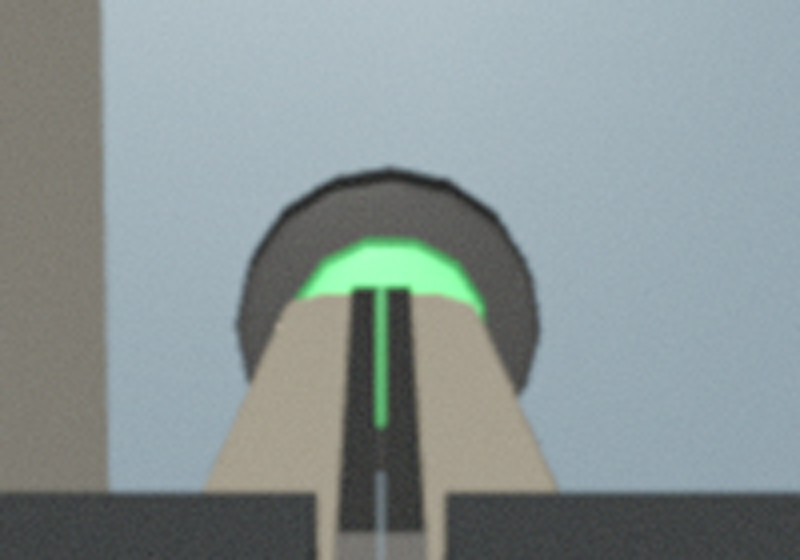

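```bash

python3 -m inch '[[[0,0,0,-0.04,0]]]'
python3 -m inch '[[[0,0,0,-0.04,0]]]'
python3 -m inch '[[[0,0,0,-0.04,0]]]'
python3 -m inch '[[[0,0,0,-0.04,0]]]'
python3 -m inch '[[[0,0,0,-0.04,0]]]'
```

```text
t: 31.45
position: [0.5629, -0.3216, 0.0702]
ee_rot: [-3.061, -0.015, 1.758]
force: [-2.0, 1.1, 2.4]
grip_width: 0.0007
t: 31.58
position: [0.5631, -0.3217, 0.0728]
ee_rot: [-3.061, -0.015, 1.758]
force: [-0.8, 0.3, 2.0]
grip_width: 0.0006
t: 31.7
position: [0.5633, -0.3218, 0.0748]
ee_rot: [-3.062, -0.014, 1.758]
force: [0.4, 0.5, -0.2]
grip_width: 0.0006
t: 31.82
position: [0.5636, -0.3218, 0.0766]
ee_rot: [-3.062, -0.014, 1.758]
force: [1.0, -0.7, 0.1]
grip_width: 0.0002
t: 31.95
position: [0.5637, -0.3217, 0.0783]
ee_rot: [-3.061, -0.015, 1.758]
force: [-0.3, -0.3, 0.2]
grip_width: 0.0007
```

The spring force fades to zero over about 6-7 mm of lift, so the stall was full travel. Retreating for a final look.

```bash

python3 -m inch '[[[0,0,0,-0.6,0],[0,0,0,-0.9,0],[0,0,-0.6,-0.5,0],[0,-0.3,-0.9,0,0],[0,-0.6,-0.9,0,0],[0,-0.6,-0.9,0,0],[0,-0.6,-0.6,0,0],[0,-0.6,0,0,0],[0,0,0,0,0],[0,0,0,0,0]]]'
python3 - <<'E'
from m import *
st();s=snap('top','t30.png');win(s,'a.png');win(s,'a.png');im=s['color'][:,:,::-1]
z=cv2.resize(im[155:270,205:355],(520,400),interpolation=cv2.INTER_CUBIC)
cv2.imwrite('pics/c30.png',np.hstack([z,cv2.resize(cv2.imread('pics/a.png'),(260,400))]))
E
```

```text
t: 33.2
position: [0.4017, -0.4947, 0.194]
ee_rot: [-3.061, -0.015, 1.759]
force: [0.2, -0.3, 0.9]
grip_width: 0.0002
t 33.20 pos [ 0.4017 -0.4947  0.194 ] yaw 1.759 F [ 0.2 -0.3  0.9] w 0.0002
```

View pics/t30.png

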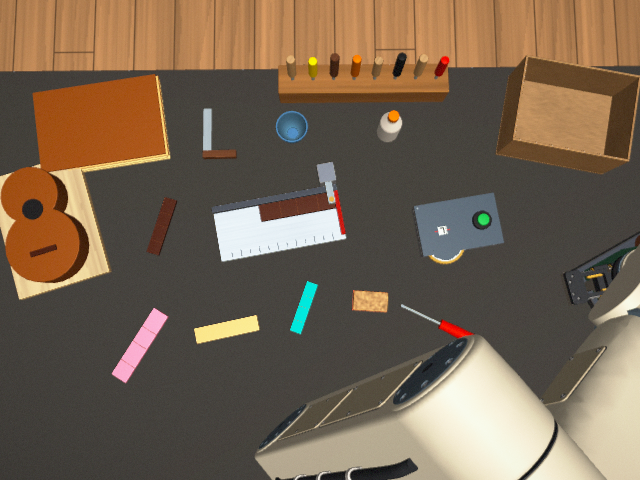

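View pics/c30.png

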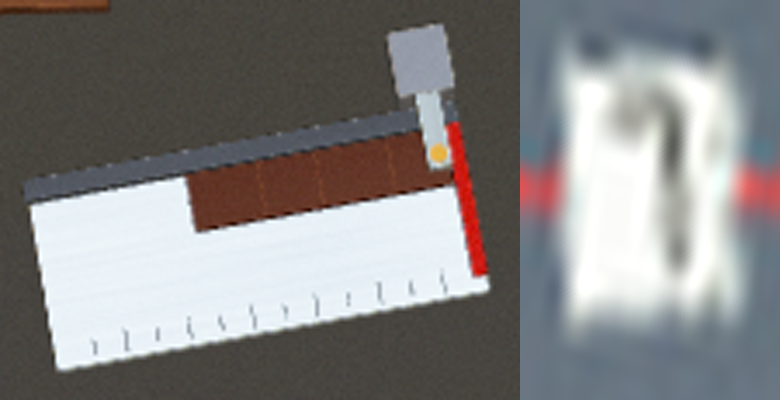

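The blank is home and the bystanders haven't moved. The button looks a darker green than before, so I'll compare it with the first picture.

```bash
python3 - <<'E'
import cv2,numpy as np
a=[cv2.resize(cv2.imread('pics/'+f)[200:240,460:505],(360,320),interpolation=cv2.INTER_CUBIC) for f in('top1.png','t30.png')]
cv2.imwrite('pics/cb.png',np.hstack(a))
E
```

```text
(no output)
```

View pics/cb.png

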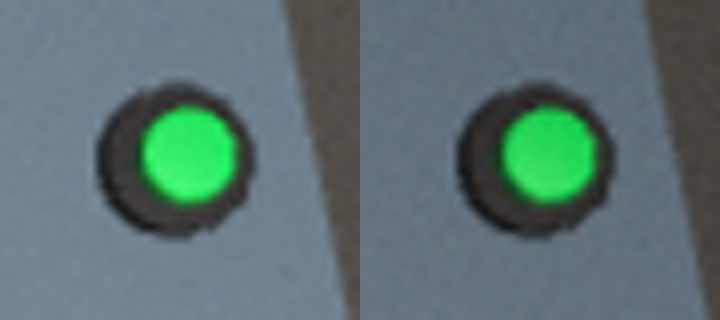

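The button is back up in the same place; the darker colour is only shading. Handing in.

```bash
python3 -c "
from workcell import arm
print(arm.finish_job())"
```

```text
the job is handed in; nothing more can be done
None
```

The station is set for fret 7, and I handed the job in at about 33 s of the 72 s allowed.

- **Wheel:** I rolled it from 2 to 7 in three strokes. A close vertical view then showed it about 0.045 rad short, so I nudged it. The last close view has the 7 about 0.3 mm (0.01 rad) off centre. My earlier "centred" reading was wrong, because I had the parallax sign reversed.
- **Blank:** I pushed it flat to the fence with two fingers, then along the fence to the red stop. That left a hairline gap at the right end of the fence, so I pressed the blank to the fence once more. The last views show no gap at the fence or the stop. I did not press it against the stop again after that.
- **Start button:** I pressed it only after both were done, down to a hard stop, then let go. The wrist force peaked at about 64 N, more than intended but under the 120 N limit. The reaction faded over about 6–7 mm as I lifted, which fits full travel. Pictures before and after show the button back up.
- **Bystanders:** They look unmoved in the final top view, and the arm ended clear of everything.

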